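# Wedge the iron into a wooden hand plane

## Task

Refit the wooden plane: slip the wedge, thin end first, into the throat between the iron and the brass cross pin so that it lies there loosely, and let go of it. Then take the mallet and tap the wedge's thick end with it until the wedge locks tight, and put the mallet back down on the bench beside the plane. Leave the iron bedded where it is and the other bench things alone.

Things in the scene. Friction and masses are not known exactly. Their poses are not given: they have to be found in the camera images.
- plane: Wooden smoothing plane fixed on a 325 x 130 x 15 mm plywood board between two cleats; body 255 long, 72 wide, 70 high, so its top is 85 mm above the bench. Origin: under the board, at the mouth, mid-width; x to the toe (front end), z up. The bed rises towards the heel (-x) at 50 degrees to level, from the mouth at z = 15 mm. The throat is 56 wide in y and open at the top.
- cross_pin: Brass pin across the throat, fixed in the plane; the frame is the plane's. Its flat face looks at the iron across a slot 12.5 mm wide; it lies 54 mm up the bed (14 mm thick): the slot's middle there is at x = -24, z = 66 mm. The slot runs at 50 degrees, down towards the toe.
- slot_mouth (a point): Fixed point in the slot's middle plane, mid-width, 80 mm up the bed from the mouth, 26 mm before the pin: x = -41, z = 85 mm in the plane's frame, level with the top of the plane. Axes as the plane's.
- iron: Loose steel blade with cap iron, 8 thick, 44 wide, 130 long, lying on the bed with its edge on the board. 0.28 kg. Its frame coincides with the plane's (within 3 mm) while it is bedded. Its upper face is 8 mm off the bed, its top end 130 mm up the bed: x = -77, z = 120 mm.
- wedge_center (a point): Middle of the loose hardwood wedge, 150 long, 50 wide, its thickness growing evenly from 8 at the tip to 25 at the thick end; 75 g. It starts lying on its flat lower face, this point 8 mm above that face. x to the tip, z out of the sloping face. In place, its flat face lies on the iron, its tip 35 to 40 mm past the pin, its thick end about 35 mm past the iron's top.
- wedge_tip (a point): Middle of the wedge's thin end: 75 mm along x from wedge_center and 4 mm lower (4 mm above the flat face). Axes as wedge_center.
- wedge_butt (a point): Middle of the wedge's thick end, where the mallet taps: 75 mm along -x from wedge_center, 12.5 mm above the flat face. Axes as wedge_center.
- mallet_grip (a point): Middle of the handle's neck, 55 mm from the head's axis, 40 mm above the bench at the start. Handle 24 wide, 26 high, from 30 to 220 mm out of the head's axis. x from the handle to the head, z along the head's axis. The mallet, about 0.42 kg, starts standing on one round face with its handle level, and stands so by itself when put down like that.
- mallet_head (a point): Centre of the mallet's black rubber head, a cylinder 60 across and 80 long with a flat striking face at each end, 40 mm from this point along +z and -z. Axes as mallet_grip; 55 mm from it along x.
- mallet: The whole mallet. Origin: centre of the face it stands on at the start. Axes as mallet_grip.
- wedge: The whole wedge. Origin: middle of its flat lower face. Axes as wedge_center. Let go in the slot some 10 mm before it jams, it slides down that far by itself and lies loose. Two or three mallet taps at about 60 mm/s along its length, up to 15 or 20 N, drive it in 2 to 4 mm and it stays jammed; one slow push of 12 N is not enough.
- wedge_seat (a point): Fixed point of the plane where the wedge's tip comes to rest when the wedge is jammed, 14 mm up the bed and 12 mm off it: x = 0, z = 33 mm in the plane's frame. Axes as the plane's.
- oilstone: Bystander: grey sharpening stone on a dark wood base, 215 x 82 x 36. Origin under its centre.
- wax_tin: Bystander: round yellow tin, 72 across, 32 high. Origin under its centre.
- try_square: Bystander: try square lying flat, wood stock 110 x 28 x 18 and steel blade 150 long. Origin under the stock's centre.
- iron_top (a point): Middle of the top edge of the iron's upper face. Axes as the iron's frame.
Mind the look-alikes: they are no part of the job. There is more than one size of the iron; the job needs the larger. Leave any orange look-alike of the wedge alone.

How it is judged (in metres and radians):
On the way, in this order (a step that is already met when the one before it is completed fails the run):
1. the wedge lies loose in the slot, let go by the gripper (distance between wedge_tip and wedge_seat below 0.03 m and contact force between the fingers and wedge below 0.1 N and contact force between wedge and iron below 12 N), for 0.2 s.
2. the mallet is lifted in the gripper while the wedge is still loose (height (world z) of mallet_head above 0.08 m and contact force between the fingers and mallet above 1 N and contact force between wedge and iron below 12 N), for 0.1 s.
3. the mallet taps the wedge (contact force between mallet and wedge above 6 N).
4. the wedge is jammed tight between iron and pin with the mallet off it (distance between wedge_tip and wedge_seat below 0.012 m and contact force between wedge and iron above 20 N and contact force between wedge and cross_pin above 20 N and contact force between mallet and wedge below 0.1 N), for 0.2 s.
At the end, for the whole second after the job is handed in: wedge tip within 12 mm of its seat and the wedge jammed by over 20 N against both iron and pin; iron within 10 mm of where it was bedded; mallet resting on the bench, not on or against the plane; all released and at rest (all of step 4 and distance of each of iron, iron_top from where it was at the start of the episode below 0.01 m and height (world z) of mallet_head below 0.055 m and contact force between mallet and plane below 0.2 N and linear speed of mallet below 0.02 m/s and linear speed of wedge below 0.01 m/s); the robot touches nothing.
It fails at once if a bystander is pushed by more than 25 mm (distance of any of oilstone, wax_tin, try_square from where it was at the start of the episode above 0.025 m).
It also fails if it takes over 62 s, if anything falls off the work surface, if the arm or the gripper's body presses on something with over 40 N, if the wrist force passes 120 N, or if a joint passes its speed limit or range.

## Robot

A 6-joint arm with a two-finger parallel gripper is mounted at the origin on the work surface. World frame = base frame: x ahead of the robot, y to its left, z up, the work surface at z = 0. Lengths are in mm, angles in rad, forces in N, time in s.
With the tool pointing down it reaches from about 350 to 875 mm from the base axis. Payload 4.2 kg.
Tool frame: the origin (TCP) lies at the very end of the fingers, on their centre line; the grasp point (between the pads) lies 19 mm behind it; z points along the fingers, y is the direction in which the jaws open and shut (so a half turn about z gives the same grasp; the last joint's range is limited). The gripper opens to 85 mm and grips with 20 to 120 N. Pads are 22 mm wide; open, the fingers measure 114 mm over their backs; the gripper's body (76 mm by 85 mm) begins 54 mm behind the grasp point. The pads swing forward as they close: fully open they stand 13 mm farther back than shut.
Start: joints at [0.259, 0.385, 0.008, 0, -1.194, -0.259], TCP at [624.979, 0.025, 231.312] pointing down, gripper open.
Joint ranges: [-3.14, 3.14], [-1.21, 2.06], [-1.07, 1.41], [-3.16, 2.05], [-2.99, -0.16], [-3.1, 3.1]. Speed limits (rad/s): [2.79, 2.79, 3.14, 3.14, 3.14, 3.14].

## Interface

Orientations are given as a unit quaternion [x, y, z, w].
In Python, from bench import read_state, get_image, camera_params, job_done gives the robot as it stands.
- The arm moves only by the tool send_rows, never from a script. Its arguments are lists of equal length, an entry for each row: "translation": the shift along the tool's x, y, z in m, a list of three; "yaw": the turn about the tool's z in degrees; "fingers": the closure in counts, from 0 (fully open) to 255 (shut). A call has 1 to 12 rows; each row is the pose to reach, as a shift and turn from the pose measured when the call began, along the tool's axes at that moment; what a row does not reach only later rows make up. A row lasts 1/10 s, in which the tool goes at most 50 mm and 8.59 degrees, less where a joint would pass 70% of its speed; a pose out of reach is approached as far as the arm can. A call with a gripper value outside its range is refused whole. The fingers move at their own pace and stop on an object; the grip force is fixed at half the most. Time passes only in rows, so rows that repeat a pose let the fingers close. It gives the time, the measured TCP pose, the force and the opening at its end, in the units of the state.
- read_state(): the state, without advancing time (a new reading comes with each control period).
- get_image(name): name is "scene" or "side" or "wrist"; returns the picture (420x560x3 uint8, blue, green, red); there is no depth.
- camera_params(name): a dict with "mtx" (3x3 intrinsics, pixels), "rvec" (rotation vector, rad) and "tvec" (3), from world to camera coordinates, as OpenCV has them; the wrist camera has in their place "tool_from_camera" (4x4, takes a point from camera to tool coordinates, whose origin is the TCP and whose axes are the flange's). Camera axes: x right, y down, z forward; pixel columns grow to the right and rows downward; lengths in mm; the calibration is good to about 2 mm. A picture is of the moment at which its call begins: read the wrist's pose just before it. camera_params takes no time and is no camera call.
- job_done(): hands the job in, once; it reports no verdict.
The state is a dict: "clock": time; "joints": joint angles; "joint_vel": joint speeds; "joint_efforts": joint torques, N m; "position": TCP position; "ee_rot": TCP orientation; "contact_force": force on the tool from outside, world axes, zero at the start; "wrist_torque": the same for the moment, N m; "gripper_width": finger opening in mm.
Only numpy, scipy, OpenCV 4.12 (cv2) and the standard library are available. Lean on these libraries where they do the work, as an engineer would, in place of code of your own. Each camera call takes 0.05 s, during which the arm holds its last target.

## Working session

There is one attempt and no reset: what is moved stays moved. The work goes in short steps, Python scripts to look and compute and a tool call to move; the robot and the scene stay as the last step left them, time stands still between calls to the robot, and variables do not carry over. Pictures are saved under pics/ and viewed, and the job is handed in when it is done.

Besides the shell and the picture viewer there is one more tool, called after "Emit:" as a command line: name --pt "numbers of a row" for each row, then --argument value for the rest. send_rows: Moves the arm, as the interface text tells. Its arguments: {"type":"object","properties":{"translation":{"type":"array","items":{"type":"array","items":{"type":"number"}}},"yaw":{"type":"array","items":{"type":"number"}},"fingers":{"type":"array","items":{"type":"number"}}},"required":["translation","yaw","fingers"]}

```bash
ls; mkdir -p pics; python3 - <<'E'
from bench import *
import cv2
print(read_state())
for n in ["scene","side","wrist"]:
    cv2.imwrite(f"pics/a_{n}.png",get_image(n)); print(n,camera_params(n))
E
```

```text
pics
{'clock': 0.0, 'joints': array([ 2.58642965e-01,  3.85585848e-01,  6.60668161e-03, -5.19859460e-04,
       -1.19399690e+00, -2.58610108e-01]), 'joint_vel': array([ 0.00018215,  0.00016901, -0.00062158, -0.00066635,  0.00040673,
        0.00025357]), 'joint_efforts': array([-9.55001960e-04, -3.92286408e+01,  1.88399577e+01,  4.18616563e+00,
       -4.72148502e-03,  8.27910434e-07]), 'position': array([6.24407064e+02, 4.94743478e-02, 2.30193317e+02]), 'ee_rot': array([-0.70705014,  0.70716254,  0.00075677, -0.00082066]), 'contact_force': array([-0.51800412,  0.19868666, -0.0098692 ]), 'wrist_torque': array([ 0.00777373, -0.06153831,  0.01690587]), 'gripper_width': 85.56355941998422}
scene {'mtx': array([[403.0622049 ,   0.        , 278.31664819],
       [  0.        , 403.0622049 , 199.77413829],
       [  0.        ,   0.        ,   1.        ]]), 'rvec': array([ 0.87166862,  2.68343004, -0.86353843]), 'tvec': array([ 408.16931102, -267.7393826 , 1601.01352833])}
side {'mtx': array([[489.93551803,   0.        , 273.69140865],
       [  0.        , 489.93551803, 207.4356559 ],
       [  0.        ,   0.        ,   1.        ]]), 'rvec': array([ 2.0871422 , -0.80807718,  0.43733309]), 'tvec': array([-351.04835707,  321.26971462,  948.67115593])}
wrist {'mtx': array([[359.01557316,   0.        , 286.25899396],
       [  0.        , 359.01557316, 214.56004372],
       [  0.        ,   0.        ,   1.        ]]), 'tool_from_camera': array([[-1.00628105e-04, -9.64483304e-01, -2.64143797e-01,
         6.74457751e+01],
       [ 9.99999850e-01, -2.39329163e-04,  4.92916712e-04,
         3.15905218e-01],
       [-5.38627253e-04, -2.64143708e-01,  9.64483184e-01,
        -1.42600634e+02],
       [ 0.00000000e+00,  0.00000000e+00,  0.00000000e+00,
         1.00000000e+00]])}
```

View pics/a_scene.png

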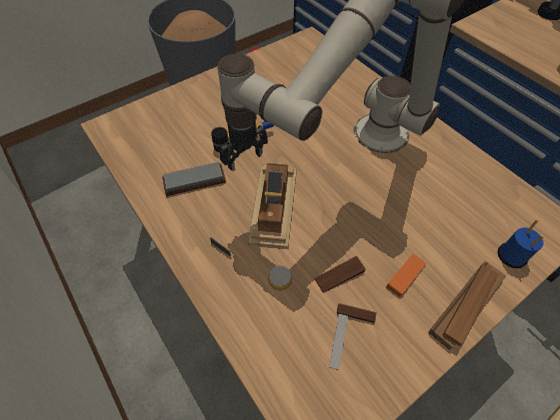

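View pics/a_side.png

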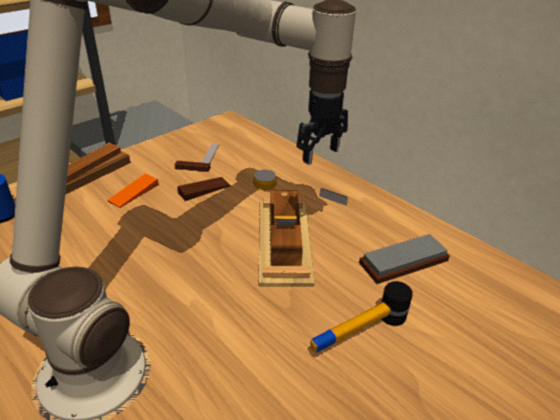

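View pics/a_wrist.png

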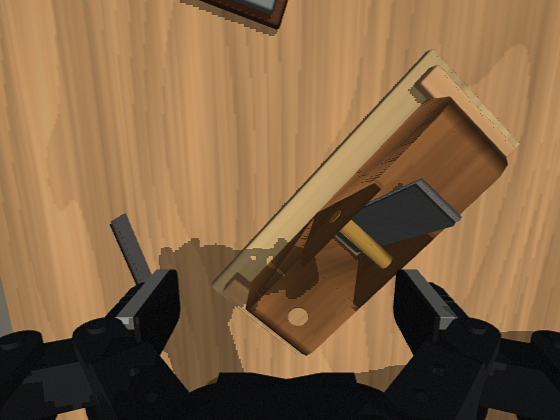

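```bash
cat > h.py <<'E'
from bench import *
import cv2, numpy as np
from scipy.spatial.transform import Rotation as R
def cam(n,st=None):
    p=camera_params(n); K=p["mtx"]
    if n=="wrist":
        T=np.eye(4);T[:3,:3]=R.from_quat(st["ee_rot"]).as_matrix();T[:3,3]=st["position"]
        W=T@p["tool_from_camera"]; return K,W[:3,:3],W[:3,3]
    Rm=cv2.Rodrigues(p["rvec"])[0]; return K,Rm.T,-Rm.T@p["tvec"]
def px2(c,uv,z):
    K,Rw,o=c; uv=np.atleast_2d(uv).astype(float)
    d=np.c_[(uv-[K[0,2],K[1,2]])/K[0,0],np.ones(len(uv))]@Rw.T
    return o+d*((z-o[2])/d[:,2])[:,None]
def proj(c,P):
    K,Rw,o=c; q=(np.atleast_2d(P)-o)@Rw; return q[:,:2]/q[:,2:]*K[0,0]+[K[0,2],K[1,2]]
def snap(n,name):
    st=read_state(); im=get_image(n); cv2.imwrite(f"pics/{name}.png",im); return im,cam(n,st)
E
python3 - <<'E'
from h import *
s=cam("scene");d=cam("side")
print("cams",s[2],d[2])
print("wedge scene",px2(s,[[318,275],[358,258],[365,274],[326,290]],10).round(0))
print("wedge side",px2(d,[[178,188],[225,180],[230,187],[186,198]],8).round(0))
print("mallet head side",px2(d,[[396,291]],75),px2(d,[[322,340]],40))
print("plane scene board corners",px2(s,[[262,166],[297,169],[289,247],[250,244]],10).round(0))
st=read_state();im=cv2.imread("pics/a_wrist.png");w=cam("wrist",st)
print("board wrist",px2(w,[[432,50],[518,148],[213,290]],15).round(0))
print("plane top wrist",px2(w,[[450,97],[508,160],[305,355],[246,305]],85).round(0))
E
```

```text
cams [1008.50047634  690.72032402 1143.39980084] [-147.74611992 -648.58011133  827.00729371]
wedge scene [[597. 333.  10.]
 [458. 362.  10.]
 [478. 415.  10.]
 [608. 384.  10.]]
wedge side [[480. 417.   8.]
 [612. 360.   8.]
 [599. 320.   8.]
 [468. 359.   8.]]
mallet head side [[ 554.06348288 -298.88510038   75.        ]] [[ 364.55038427 -263.63062917   40.        ]]
plane scene board corners [[ 487. -126.   10.]
 [ 391.  -39.   10.]
 [ 610.  203.   10.]
 [ 705.  121.   10.]]
board wrist [[ 490. -126.   15.]
 [ 395.  -37.   15.]
 [ 704.  116.   15.]]
plane top wrist [[499. -82.  85.]
 [446. -34.  85.]
 [606. 147.  85.]
 [660.  95.  85.]]
```

```bash
python3 - <<'E'
import cv2
im=cv2.imread("pics/a_scene.png")[130:330,190:420]; cv2.imwrite("pics/c1.png",cv2.resize(im,None,fx=3,fy=3,interpolation=2)[:600,:800])
E
```

```text
(no output)
```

View pics/c1.png

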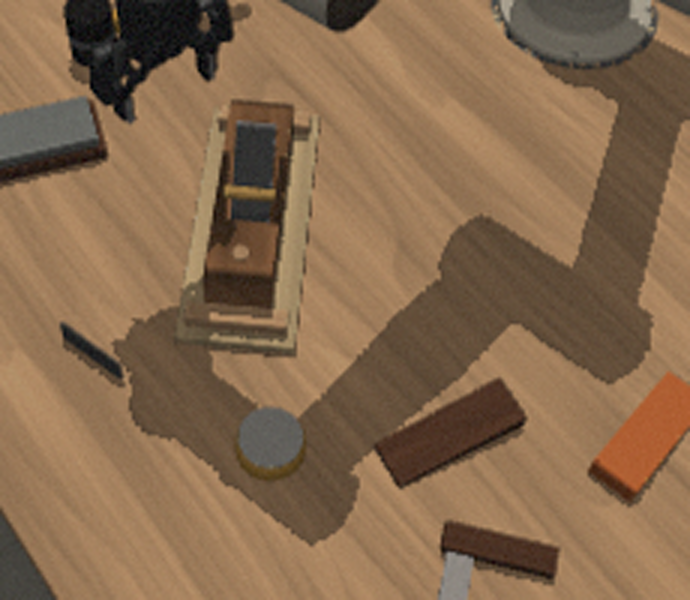

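Emit:
send_rows --pt "-0.045 0.011 0" --pt "-0.09 0.022 0" --pt "-0.135 0.033 0" --pt "-0.18 0.045 0" --pt "-0.225 0.057 0" --pt "-0.27 0.07 0" --pt "-0.31 0.08 0" --pt "-0.335 0.09 0" --pt "-0.335 0.09 0" --yaw '[-8, -16, -24, -32, -40, -48, -56, -64, -70]' --fingers '[0, 0, 0, 0, 0, 0, 0, 0, 0]'

```text
clock: 1.05
position: [533.1, 338.3, 229.8]
ee_rot: [0.986, -0.169, -0.001, 0.0]
contact_force: [0.1, -0.5, 0.8]
gripper_width: 85.6
```

```bash
python3 - <<'E'
from h import *
im,c=snap("wrist","b_wrist"); st=read_state();print(st["clock"],st["position"],R.from_quat(st["ee_rot"]).as_matrix().round(3),st["joints"])
im,c=snap("scene","b_scene")
E
```

```text
1.1 [533.53396421 336.88854751 229.83485867] [[ 0.943 -0.333 -0.003]
 [-0.333 -0.943 -0.001]
 [-0.002  0.002 -1.   ]] [ 0.81856432  0.39723525  0.02411453 -0.00150489 -1.20003027  0.41373014]
```

View pics/b_wrist.png

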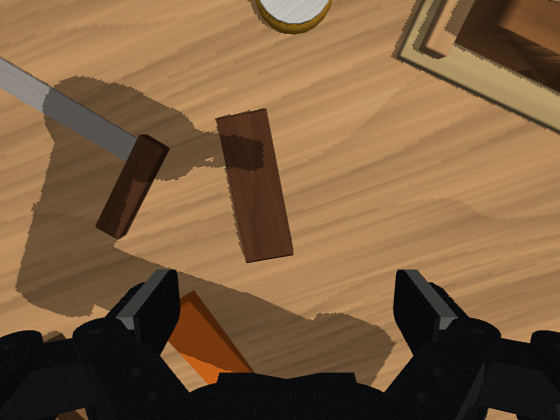

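View pics/b_scene.png

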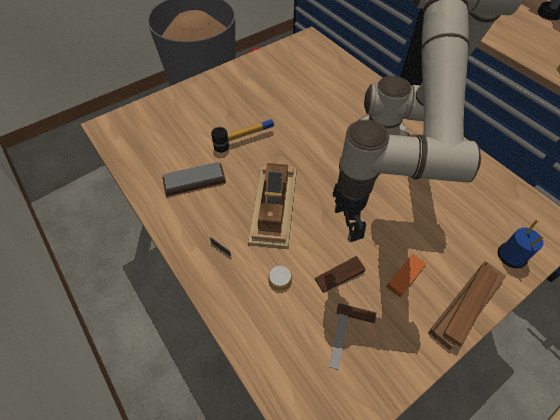

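```bash
python3 - <<'E'
from h import *
im=cv2.imread("pics/b_wrist.png"); cv2.imwrite("pics/c2.png",cv2.resize(im[90:280,190:320],None,fx=4.2,fy=3.1,interpolation=2)[:600])
cv2.imwrite("pics/c2.png",cv2.resize(im[95:280,190:320],None,fx=3.2,fy=3.2,interpolation=2)[:600])
st=read_state();c=cam("wrist",st)
for z in (0,8,25):
  P=px2(c,[[216,118],[268,109],[293,254],[245,263]],z)[:,:2]
  print(z,np.linalg.norm(P-np.roll(P,-1,0),axis=1).round(1),P.round(0).tolist())
E
```

```text
0 [ 52.9 156.5  54.7 158.4] [[618.0, 379.0], [608.0, 327.0], [454.0, 356.0], [463.0, 410.0]]
8 [ 51.8 153.2  53.5 155. ] [[618.0, 378.0], [608.0, 327.0], [458.0, 355.0], [466.0, 408.0]]
25 [ 49.4 146.   51.  147.7] [[617.0, 375.0], [608.0, 326.0], [464.0, 353.0], [472.0, 403.0]]
```

View pics/c2.png

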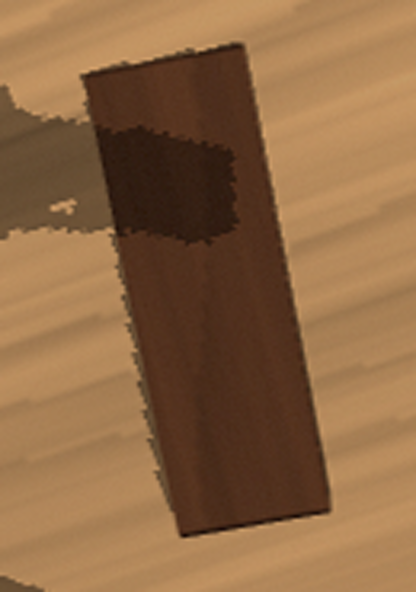

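```bash
python3 - <<'E'
import cv2
a=cv2.imread("pics/a_side.png")[165:215,160:250]; b=cv2.imread("pics/b_scene.png")[250:300,300:390]
cv2.imwrite("pics/c3.png",cv2.resize(cv2.vconcat([a,b]),None,fx=6,fy=6,interpolation=2)[:600])
E
```

```text
(no output)
```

View pics/c3.png

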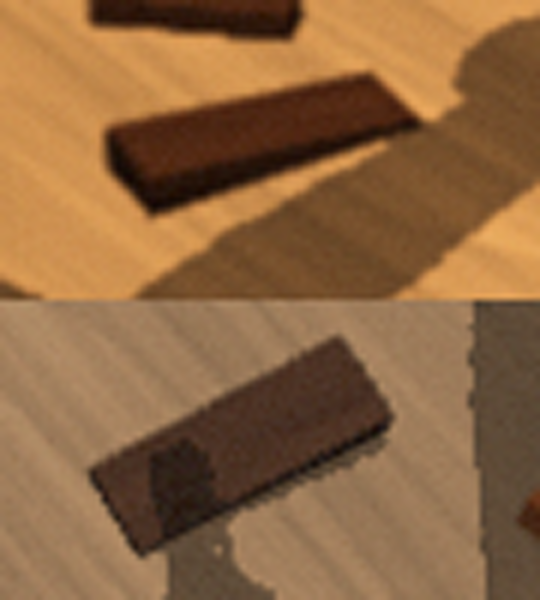

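```bash
python3 - <<'E'
from h import *
st=read_state();c=cam("wrist",st)
print(px2(c,[[193,292],[255,378],[166,345],[165,150],[122,238],[97,225]],15).round(0).tolist())
s=cam("scene")
print(px2(s,[[388,289],[410,257],[425,264]],20).round(0).tolist(), "mallet",px2(s,[[220,133]],80).round(),px2(s,[[268,124],[232,134]],50).round())
E
```

```text
[[456.0, 472.0, 15.0], [328.0, 449.0, 15.0], [405.0, 528.0, 15.0], [606.0, 435.0, 15.0], [539.0, 517.0, 15.0], [560.0, 535.0, 15.0]]
[[461.0, 493.0, 20.0], [330.0, 457.0, 20.0], [310.0, 501.0, 20.0]] mallet [[ 554. -298.   80.]] [[ 366. -259.   50.]
 [ 507. -295.   50.]]
```

Emit:
send_rows --pt "-0.018 -0.011 0.045" --pt "-0.037 -0.023 0.09" --pt "-0.037 -0.023 0.135" --pt "-0.037 -0.023 0.175" --pt "-0.037 -0.023 0.205" --pt "-0.037 -0.023 0.22" --pt "-0.037 -0.023 0.225" --pt "-0.037 -0.023 0.225" --pt "-0.037 -0.023 0.225" --yaw '[-5, -9.5, -9.5, -9.5, -9.5, -9.5, -9.5, -9.5, -9.5]' --fingers '[0, 0, 0, 0, 0, 0, 0, 60, 80]'

```text
clock: 2.05
position: [507.2, 370.3, 6.2]
ee_rot: [0.996, -0.091, -0.001, -0.0]
contact_force: [-0.5, 0.1, -0.6]
gripper_width: 59.6
```

```bash
python3 - <<'E'
from h import *
im,c=snap("wrist","d_wrist"); 
E
```

```text
(no output)
```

View pics/d_wrist.png

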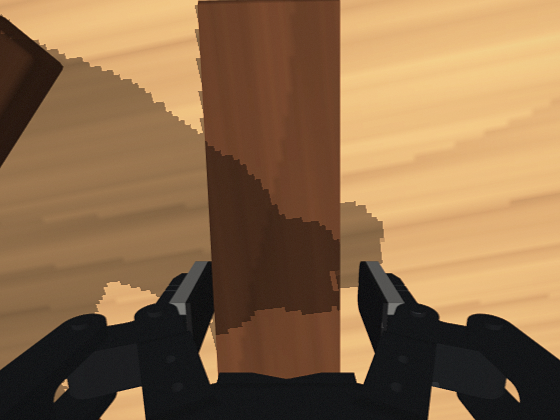

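Emit:
send_rows --pt "0 0 0" --pt "0 0 0" --pt "0 0 0" --pt "0 0 -0.02" --pt "0 0 -0.04" --pt "0 0 -0.06" --pt "0 0 -0.08" --yaw '[0, 0, 0, 0, 0, 0, 0]' --fingers '[112, 112, 112, 112, 112, 112, 112]'

```text
clock: 2.8
position: [506.9, 370.1, 86.9]
ee_rot: [0.996, -0.091, -0.001, -0.0]
contact_force: [0.5, 0.2, -0.3]
gripper_width: 48.8
```

```bash
python3 - <<'E'
from h import *
im,c=snap("side","e_side"); print(read_state()["gripper_width"])
a=im[70:230,100:320]; cv2.imwrite("pics/e1.png",cv2.resize(a,None,fx=3.5,fy=3.5,interpolation=2)[:600])
E
```

```text
48.83572389862044
```

View pics/e1.png

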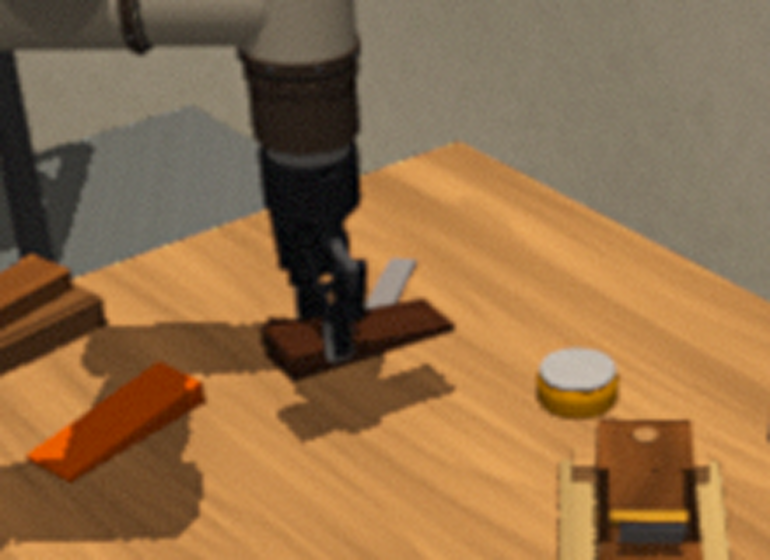

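Emit:
send_rows --pt "0 0 0.012" --pt "0 0 0.012" --pt "0 0 0.012" --pt "0 0 0.012" --pt "0 0 0.012" --yaw '[0, 0, 0, 0, 0]' --fingers '[110, 110, 109, 109, 109]'

```text
clock: 3.35
position: [508.6, 371.5, 78.2]
ee_rot: [0.996, -0.091, 0.001, -0.002]
contact_force: [0.4, -0.2, -0.6]
gripper_width: 49.4
```

```bash
python3 - <<'E'
from h import *
im,c=snap("side","f_side"); print(read_state()["gripper_width"])
a=im[70:230,100:320]; cv2.imwrite("pics/f1.png",cv2.resize(a,None,fx=2.5,fy=2.5,interpolation=2)[:600])
E
```

```text
48.63458003504562
```

View pics/f1.png

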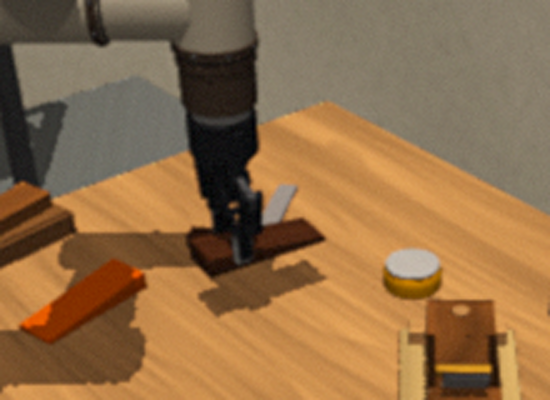

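Emit:
send_rows --pt "0 0 0" --pt "0 0 0" --pt "0 0 0" --pt "0 0 0" --yaw '[0, 0, 0, 0]' --fingers '[107, 107, 106, 106]'

```text
clock: 3.8
position: [508.7, 371.6, 78.5]
ee_rot: [0.996, -0.091, 0.002, -0.002]
contact_force: [0.4, 0.6, -1.0]
gripper_width: 49.9
```

```bash
cat > look.py <<'E'
import sys
from h import *
im,c=snap("side",sys.argv[1]); print(read_state()["gripper_width"],read_state()["clock"])
x,y=map(int,sys.argv[2:4])
a=im[y:y+160,x:x+220]; cv2.imwrite(f"pics/{sys.argv[1]}c.png",cv2.resize(a,None,fx=2.5,fy=2.5,interpolation=2))
E
python3 look.py g 100 70
```

```text
50.31570412841152 3.85
```

View pics/gc.png

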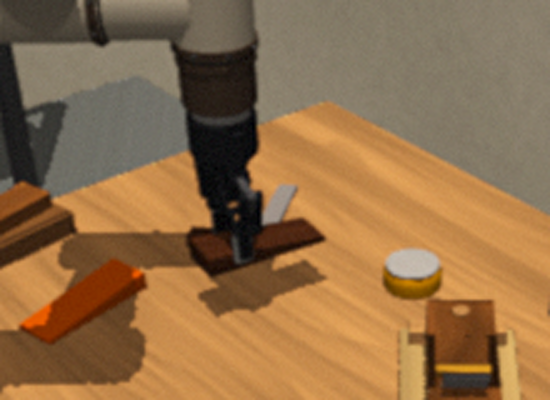

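Emit:
send_rows --pt "0 0 0" --pt "0 0 0" --yaw '[0, 0]' --fingers '[105, 105]'

```text
clock: 4.05
position: [508.7, 371.6, 78.5]
ee_rot: [0.996, -0.091, 0.002, -0.002]
contact_force: [-0.1, 0.6, -0.7]
gripper_width: 50.5
```

```bash
cat > df.py <<'E'
import sys
from h import *
im,c=snap("side",sys.argv[1]); b=cv2.imread(f"pics/{sys.argv[2]}.png")
print(read_state()["gripper_width"], (cv2.absdiff(im,b)[140:230,160:250].max(2)>25).sum())
E
python3 df.py h1 g
```

```text
50.69454134332708 2
```

Emit:
send_rows --pt "0 0 0" --pt "0 0 0" --yaw '[0, 0]' --fingers '[104, 104]'

```text
clock: 4.3
position: [508.9, 371.7, 78.7]
ee_rot: [0.996, -0.091, 0.002, -0.003]
contact_force: [0.9, 0.5, 0.6]
gripper_width: 50.4
```

```bash
python3 df.py h2 g
```

```text
50.146774778835145 1354
```

Emit:
send_rows --pt "0 0 0" --pt "0 0 0" --yaw '[0, 0]' --fingers '[103, 103]'

```text
clock: 4.55
position: [508.9, 371.8, 78.9]
ee_rot: [0.996, -0.091, 0.002, -0.003]
contact_force: [-0.1, -0.3, -0.4]
gripper_width: 50.7
```

```bash
python3 df.py h3 g
```

```text
50.88170694180046 1361
```

```bash
python3 look.py i 100 70; python3 -c "
import cv2
a=cv2.imread('pics/h2.png')[100:260,140:300];b=cv2.imread('pics/h3.png')[100:260,140:300]
cv2.imwrite('pics/i2.png',cv2.resize(cv2.hconcat([a,b]),None,fx=2.5,fy=2.5))"
```

```text
50.99921495645079 4.65
```

View pics/i2.png

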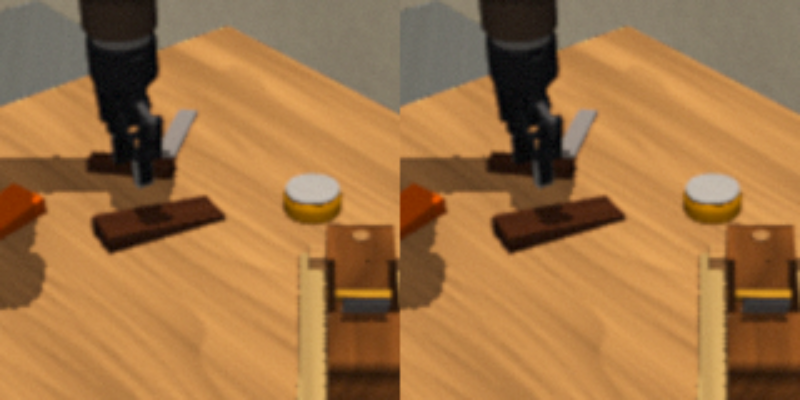

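```bash
python3 - <<'E'
from h import *
im,c=snap("wrist","j_wrist"); st=read_state(); print(st["position"],R.from_quat(st["ee_rot"]).as_matrix().round(3))
im2,c2=snap("side","j_side")
E
```

```text
[508.85246385 371.78434846  78.76663091] [[ 0.984 -0.181  0.004]
 [-0.181 -0.984  0.005]
 [ 0.003 -0.006 -1.   ]]
```

View pics/j_wrist.png

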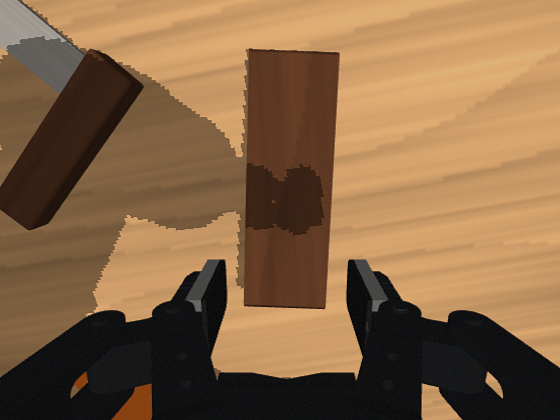

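```bash
python3 - <<'E'
from h import *
st=read_state();c=cam("wrist",st)
A=px2(c,[[247,49],[339,53]],8);B=px2(c,[[325,308],[244,304]],25)
t=A.mean(0);b=B.mean(0);print("tip",t.round(1),"butt",b.round(1),np.linalg.norm((t-b)[:2]),np.degrees(np.arctan2(*(t-b)[1::-1])))
im=cv2.imread("pics/a_wrist.png");cv2.imwrite("pics/c4.png",cv2.resize(im[150:300,310:480],None,fx=4,fy=4,interpolation=2))
E
```

```text
tip [607.7 349.5   8. ] butt [464.8 380.5  25. ] 146.14230346539642 -12.247789344478889
```

View pics/c4.png

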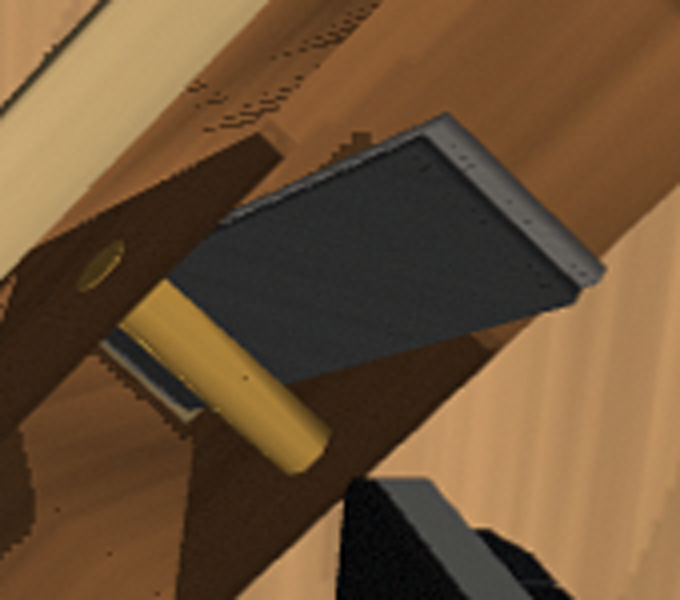

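```bash
python3 - <<'E'
from h import *
# start state pose
st={"position":np.array([624.407,0.0495,230.19]),"ee_rot":np.array([-0.70705014,0.70716254,0.00075677,-0.00082066])}
c=cam("wrist",st)
P=px2(c,[[416.3,184.5],[454.5,222.5]],120);print(P.round(1),np.linalg.norm(P[0]-P[1]))
Q=px2(c,[[422,178.8],[461.3,217.5]],115);print(Q.round(1),np.linalg.norm(Q[0]-Q[1]))
u=np.array([.665,.747]); m=P.mean(0)[:2]
print("origin from iron",m+77*u, Q.mean(0)[:2]+83*u)
# heading from iron edge
d=(P[0]-P[1])[:2];print(np.degrees(np.arctan2(d[1],d[0])))
T=px2(c,[[450,97],[508,160],[305,355],[246,305]],85)[:,:2]
print((T[2]+T[3])/2-(T[0]+T[1])/2,T.mean(0))
s=cam("scene")
im=cv2.imread("pics/b_scene.png");cv2.imwrite("pics/c5.png",cv2.resize(im[155:255,235:315],None,fx=6,fy=6,interpolation=2))
E
```

```text
[[530.6 -19.4 120. ]
 [499.8   9.  120. ]] 41.850267377374806
[[525.  -22.6 115. ]
 [492.7   6.5 115. ]] 43.51649233580345
origin from iron [566.37162606  52.30408136] [564.04311427  53.95665436]
-42.608179233507094
[160.34644583 178.61650639] [552.48530319  32.69729985]
```

View pics/c5.png

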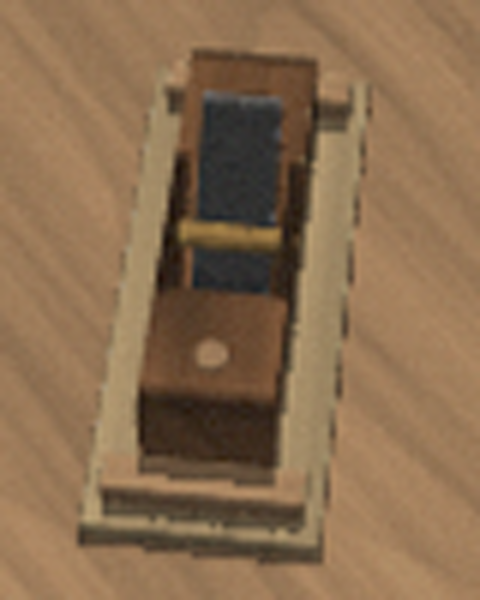

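```bash
python3 - <<'E'
from h import *
s=cam("scene");o=np.array([565,53]);u=np.array([.665,.747]);v=np.array([-.747,.665])
def pr(n,px,z):
    P=px2(s,px,z)[:,:2]; print(n,P.round().tolist(),[( (p-o)@u, (p-o)@v) for p in P.round()] and np.c_[(P-o)@u,(P-o)@v].round().tolist())
pr("tin",[[280,272]],32)
pr("stone",[[164,178],[222,165],[225,182],[166,194]],36)
pr("smalliron",[[211,240],[231,256]],10)
pr("mallet",[[220,133]],80); pr("tail",[[268,124]],50)
d=cam("side");P=px2(d,[[264,177]],32);print(P)
P=px2(d,[[396,291]],75);print(P)
E
```

```text
tin [[691.0, 265.0]] [[242.0, 47.0]]
stone [[810.0, -265.0], [613.0, -196.0], [645.0, -123.0], [836.0, -197.0]] [[-75.0, -394.0], [-154.0, -202.0], [-78.0, -177.0], [-7.0, -369.0]]
smalliron [[799.0, 35.0], [777.0, 122.0]] [[141.0, -187.0], [192.0, -113.0]]
mallet [[554.0, -298.0]] [[-270.0, -225.0]]
tail [[366.0, -259.0]] [[-365.0, -59.0]]
[[687.38803939 266.87880744  32.        ]]
[[ 554.06348288 -298.88510038   75.        ]]
```

Emit:
send_rows --pt "-0.001 0 0.02" --pt "-0.002 0 0.045" --pt "-0.002 0 0.065" --pt "-0.002 0 0.073" --pt "-0.002 0 0.073" --pt "-0.002 0 0.073" --pt "-0.002 0 0.073" --pt "-0.002 0 0.073" --yaw '[1, 1.8, 1.8, 1.8, 1.8, 1.8, 1.8, 1.8]' --fingers '[80, 80, 80, 80, 118, 118, 118, 118]'

```text
clock: 5.55
position: [507.6, 372.9, 6.8]
ee_rot: [0.994, -0.106, 0.002, -0.003]
contact_force: [-0.8, -0.1, -1.7]
gripper_width: 48.3
```

Emit:
send_rows --pt "0 0 -0.03" --pt "0 0 -0.075" --pt "0.015 0.02 -0.115" --pt "0.04 0.055 -0.15" --pt "0.065 0.088 -0.163" --pt "0.092 0.12 -0.163" --pt "0.12 0.155 -0.163" --pt "0.145 0.19 -0.163" --pt "0.17 0.225 -0.163" --pt "0.195 0.255 -0.163" --pt "0.213 0.276 -0.163" --pt "0.213 0.276 -0.163" --yaw '[0, 0, 0, 5, 10, 15, 20, 25, 29.8, 29.8, 29.8, 29.8]' --fingers '[118, 118, 118, 118, 118, 118, 118, 118, 118, 118, 118, 118]'

```text
clock: 6.75
position: [657.6, 53.7, 168.7]
ee_rot: [0.933, -0.361, 0.002, -0.004]
contact_force: [-0.3, 0.9, -1.1]
gripper_width: 48.6
```

```bash
python3 look.py k 160 80; python3 - <<'E'
from h import *
snap("wrist","k_wrist");st=read_state();print(st["position"],R.from_quat(st["ee_rot"]).as_matrix().round(3))
E
```

```text
48.6042120288294 6.8
[656.49637898  56.45559435 168.6620792 ] [[ 0.742 -0.67   0.005]
 [-0.67  -0.742  0.007]
 [-0.001 -0.008 -1.   ]]
```

View pics/kc.png

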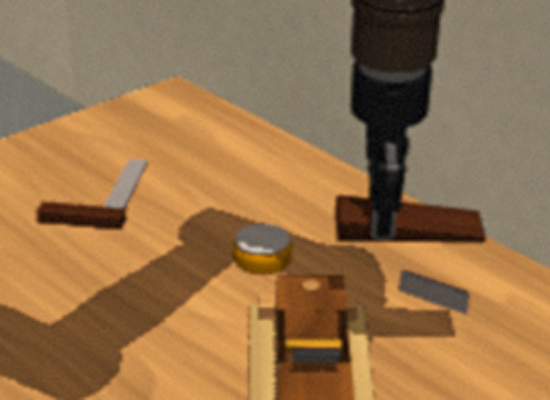

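View pics/k_wrist.png

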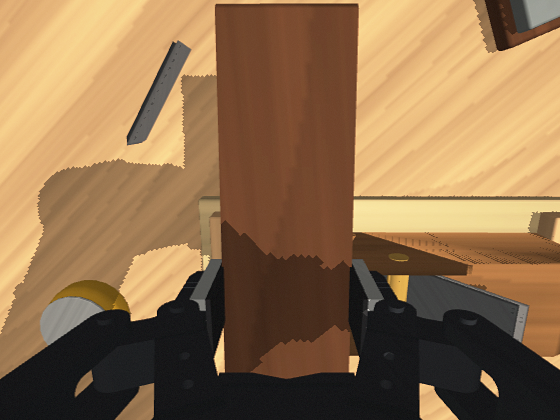

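```bash
python3 - <<'E'
from h import *
st=read_state();c=cam("wrist",st)
u=np.array([.670,.742]);v=np.array([-.742,.670]);o=np.array([565,53])
for px,z in ([[380,198],[540,198.5],[208,197]],15),([[380,233],[500,234]],85),([[515,306],[527,306]],120):
    P=px2(c,px,z)[:,:2];print(np.c_[(P-o)@u,(P-o)@v].round(1).tolist())
im=cv2.imread("pics/k_wrist.png");cv2.imwrite("pics/c6.png",cv2.resize(im[185:365,350:560],None,fx=3.3,fy=3.3,interpolation=2))
E
```

```text
[[-14.6, -65.9], [-148.7, -65.6], [130.6, -66.5]]
[[1.8, -57.9], [-77.2, -57.4]]
[[-71.5, -24.4], [-78.5, -24.4]]
```

View pics/c6.png

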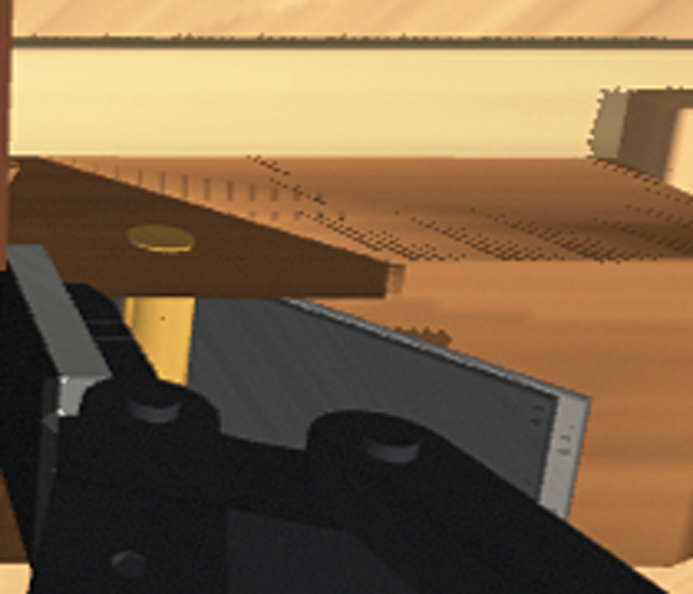

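```bash
python3 - <<'E'
from h import *
st=read_state();c=cam("wrist",st)
u=np.array([.670,.742]);v=np.array([-.742,.670]);o=np.array([565,53])
for px,z in ([[501,264.4],[560,265]],85),([[466,275],[380,275]],85),([[519,305.3],[514,340]],120),([[380,232.5]],15):
    P=px2(c,px,z)[:,:2];print(np.c_[(P-o)@u,(P-o)@v].round(1).tolist())
E
```

```text
[[-81.2, -35.8], [-120.9, -35.5]]
[[-58.7, -28.0], [-0.2, -27.7]]
[[-73.8, -24.8], [-74.7, -1.4]]
[[-16.7, -35.3]]
```

Emit:
send_rows --pt "0 0 0.04" --pt "0 0 0.07" --pt "0 0 0.076" --pt "0 0 0.08" --pt "0 0 0.084" --yaw '[0, 0, 0, 0, 0]' --fingers '[118, 118, 118, 118, 118]'

```text
clock: 7.35
position: [657.1, 57.7, 88.2]
ee_rot: [0.934, -0.358, 0.002, -0.004]
contact_force: [-8.9, 1.3, 19.5]
gripper_width: 48.8
```

```bash
python3 look.py l 160 80; python3 -c "
from bench import *
print(read_state()['contact_force'],read_state()['position'])"
```

```text
48.50924691123392 7.4
[-3.19214262  0.85056008  6.27614501] [657.53595965  57.62177738  88.43213475]
```

View pics/lc.png

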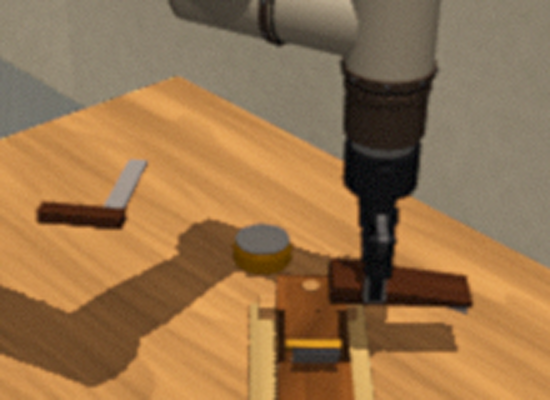

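Emit:
send_rows --pt "0 0 0.004" --pt "0 0 0.008" --pt "0 0 0.012" --pt "0 0 0.014" --yaw '[0, 0, 0, 0]' --fingers '[118, 118, 118, 118]'

```text
clock: 7.8
position: [661.6, 56.8, 82.6]
ee_rot: [0.934, -0.356, 0.008, -0.005]
contact_force: [-1.2, -5.6, 18.6]
gripper_width: 48.4
```

```bash
python3 look.py m 160 80; python3 -c "
from bench import *
print(read_state()['contact_force'],read_state()['position'])"
```

```text
48.41302569680604 7.85
[-2.91823932 -5.53370423 18.55582658] [661.62807211  56.78818061  82.52214639]
```

View pics/mc.png

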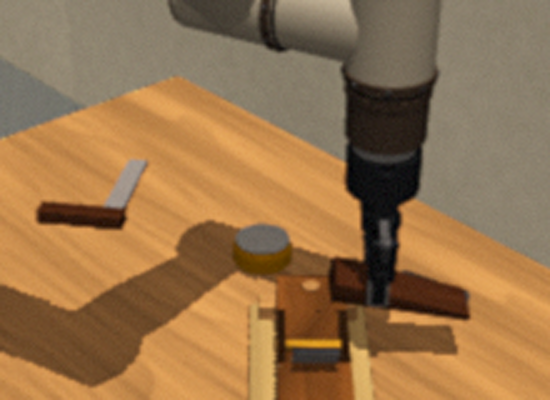

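Emit:
send_rows --pt "-0.003 0 0.012" --pt "-0.003 0 0.016" --pt "-0.003 0 0.02" --pt "-0.003 0 0.022" --yaw '[0, 0, 0, 0]' --fingers '[118, 118, 118, 118]'

```text
clock: 8.25
position: [666.4, 57.3, 70.2]
ee_rot: [0.935, -0.355, 0.016, -0.007]
contact_force: [2.7, -11.2, 18.0]
gripper_width: 48.1
```

```bash
python3 look.py n 160 80; python3 -c "
from bench import *
print(read_state()['contact_force'],read_state()['position'])"
```

```text
48.609373577548766 8.3
[ 1.62900733 -8.89066331 17.88719346] [666.46901082  57.34052299  69.88601305]
```

View pics/nc.png

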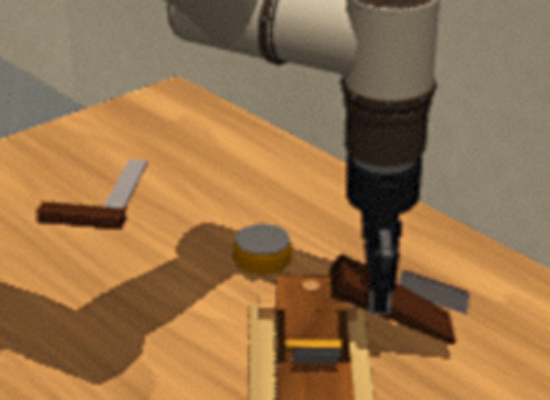

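Emit:
send_rows --pt "-0.008 0 0.014" --pt "-0.012 0 0.018" --pt "-0.012 0 0.02" --yaw '[0, 0, 0]' --fingers '[118, 118, 118]'

```text
clock: 8.6
position: [669.6, 63.0, 63.0]
ee_rot: [0.936, -0.352, 0.029, -0.011]
contact_force: [5.9, -16.0, 24.6]
gripper_width: 48.3
```

```bash
python3 look.py o 160 80; python3 -c "
from bench import *
print(read_state()['contact_force'],read_state()['position'])"
```

```text
48.7879285423403 8.65
[  6.28637909 -16.00010481  25.3997734 ] [669.49870512  63.04846539  62.54930686]
```

View pics/oc.png

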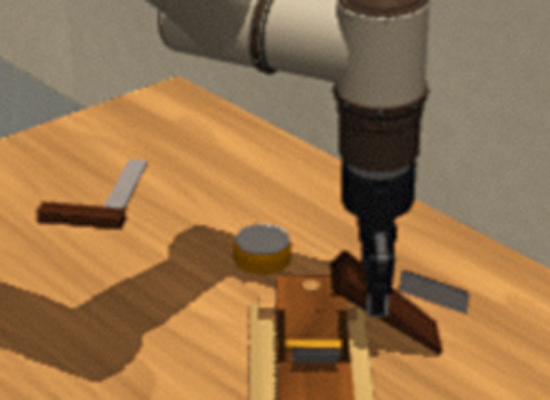

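Emit:
send_rows --pt "0.005 0 -0.03" --pt "0 0 -0.075" --pt "0 0 -0.12" --pt "0 0 -0.13" --yaw '[0, 0, 0, 0]' --fingers '[118, 118, 118, 118]'

```text
clock: 9.05
position: [665.4, 64.0, 202.4]
ee_rot: [0.936, -0.351, 0.036, -0.016]
contact_force: [0.8, -0.2, -0.0]
gripper_width: 48.6
```

```bash
python3 look.py p 160 80; python3 -c "
from h import *
st=read_state();M=R.from_quat(st['ee_rot']).as_matrix()
print(st['contact_force'],st['position'],M.round(3).tolist(),st['joints'])
o=np.array([566.5,54.5]);u=np.array([.670,.742]);v=np.array([-.742,.670])
q=st['position'][:2]-o;print(q@u,q@v)
snap('wrist','p_wrist')"
```

```text
48.216451122254995 9.1
[0.9610628  0.45222498 1.32622827] [664.79624705  63.98700562 201.19841843] [[0.751, -0.656, 0.076], [-0.658, -0.753, 0.005], [0.054, -0.054, -0.997]] [ 0.34737789  0.44001324  0.00637188  0.02460238 -1.063839    0.49393487]
72.89784369822748 -66.57952154443241
```

View pics/pc.png

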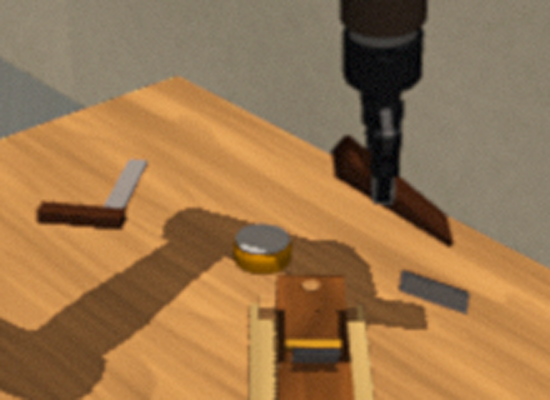

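View pics/p_wrist.png

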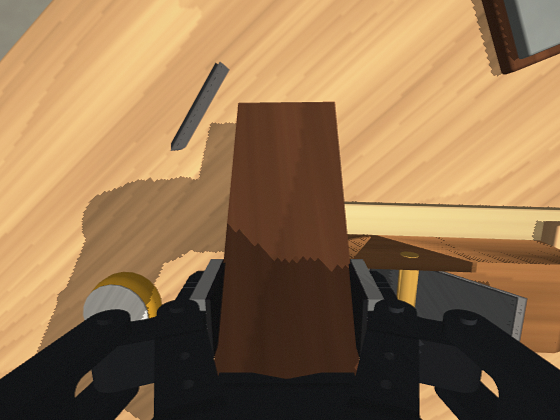

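Emit:
send_rows --pt "-0.03 0.002 -0.002" --pt "-0.075 0.004 -0.004" --pt "-0.12 0.006 -0.007" --pt "-0.165 0.008 -0.009" --pt "-0.195 0.01 -0.011" --pt "-0.197 0.012 0.03" --pt "-0.2 0.015 0.07" --pt "-0.2 0.015 0.088" --pt "-0.2 0.015 0.088" --yaw '[0, 0, 0, 0.9, 0.9, 0.9, 0.9, 0.9, 0.9]' --fingers '[118, 118, 118, 118, 118, 118, 118, 118, 118]'

```text
clock: 10.05
position: [507.1, 183.2, 94.9]
ee_rot: [0.933, -0.359, 0.03, -0.011]
contact_force: [-0.4, -0.5, -0.9]
gripper_width: 48.6
```

```bash
cat > ps.py <<'E'
import sys
from h import *
st=read_state();M=R.from_quat(st['ee_rot']).as_matrix()
print(st['clock'],st['contact_force'].round(1),st['position'].round(1),M.round(3).tolist(),st['joints'].round(2),st['gripper_width'])
o=np.array([566.5,54.5]);u=np.array([.670,.742]);v=np.array([-.742,.670])
q=st['position'][:2]-o;print("p",(q@u).round(1),(q@v).round(1))
if len(sys.argv)>1:
    # plane-frame delta (u,v,z) to tool shift
    a,b,d=map(float,sys.argv[1:4]); w=np.array([*(a*u+b*v),d]); print("tool shift",(M.T@w).round(1))
E
python3 look.py q 160 80; python3 ps.py
```

```text
48.11466350302446 10.1
10.1 [ 0.8 -0.   0.1] [508.7 184.1  97.1] [[0.741, -0.668, 0.068], [-0.67, -0.742, 0.001], [0.049, -0.046, -0.998]] [ 0.67  0.36 -0.45  0.06 -0.72  0.12] 48.11466350302446
p 57.5 129.7
```

View pics/qc.png

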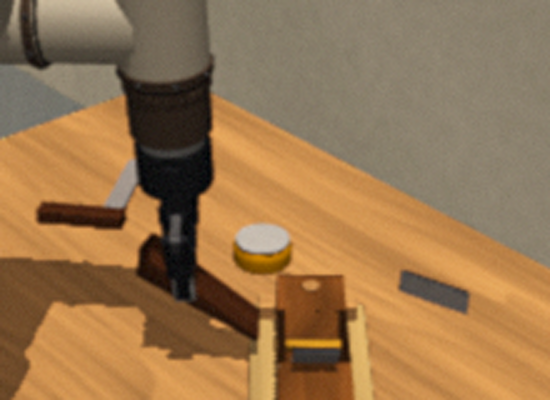

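Emit:
send_rows --pt "0.008 0 0" --pt "0.014 0 -0.003" --pt "0.02 0 -0.007" --pt "0.026 0 -0.011" --pt "0.032 0 -0.016" --pt "0.038 0 -0.021" --pt "0.042 0 -0.025" --pt "0.045 0 -0.028" --pt "0.045 0 -0.028" --yaw '[0, 0, 0, 0, 0, 0, 0, 0, 0]' --fingers '[118, 118, 118, 118, 118, 118, 118, 118, 118]'

```text
clock: 11.0
position: [538.6, 153.8, 127.5]
ee_rot: [0.932, -0.36, 0.03, -0.013]
contact_force: [-5.7, 3.8, -1.9]
gripper_width: 48.4
```

```bash
python3 look.py r 160 80; python3 ps.py
```

```text
48.463090807064745 11.05
11.05 [-5.7  4.2 -0.1] [538.6 153.8 127.5] [[0.739, -0.67, 0.065], [-0.672, -0.741, 0.003], [0.046, -0.045, -0.998]] [ 0.59  0.35 -0.36  0.05 -0.81  0.22] 48.463090807064745
p 55.0 87.3
```

View pics/rc.png

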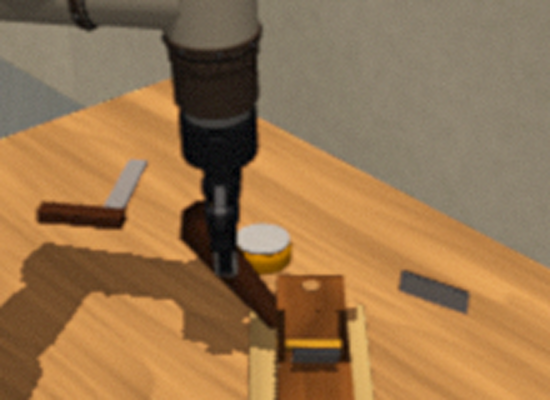

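Emit:
send_rows --pt "-0.01 0 -0.02" --pt "-0.02 0 -0.06" --pt "-0.02 0 -0.1" --pt "-0.02 0 -0.1" --yaw '[0, 0, 0, 0]' --fingers '[118, 118, 118, 118]'

```text
clock: 11.45
position: [520.8, 168.4, 234.6]
ee_rot: [0.932, -0.359, 0.035, -0.019]
contact_force: [0.1, 0.2, 0.4]
gripper_width: 48.5
```

```bash
python3 look.py s 160 50; python3 ps.py; python3 -c "
from h import *
snap('wrist','s_wrist')"
```

```text
47.968587529625935 11.5
11.5 [-0.3 -0.4 -2.1] [519.2 167.7 231.2] [[0.739, -0.67, 0.073], [-0.672, -0.741, 0.008], [0.049, -0.055, -0.997]] [ 0.63  0.21 -0.25  0.04 -1.04  0.18] 47.968587529625935
p 52.3 111.0
```

View pics/s_wrist.png

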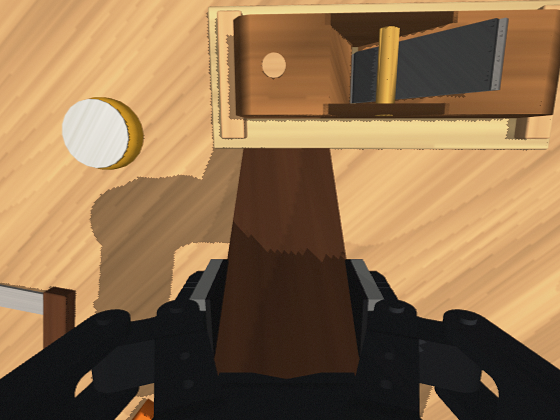

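View pics/sc.png

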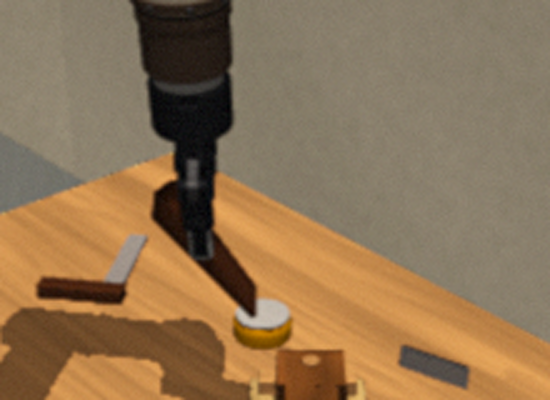

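```bash
python3 - <<'E'
from h import *
im=cv2.imread("pics/s.png");cv2.imwrite("pics/s2.png",cv2.resize(im[110:190,205:285],None,fx=7,fy=7,interpolation=2))
im=cv2.imread("pics/s_wrist.png");cv2.imwrite("pics/s3.png",cv2.resize(im[130:330,200:380],None,fx=3,fy=3,interpolation=2))
E
```

```text
(no output)
```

View pics/s2.png

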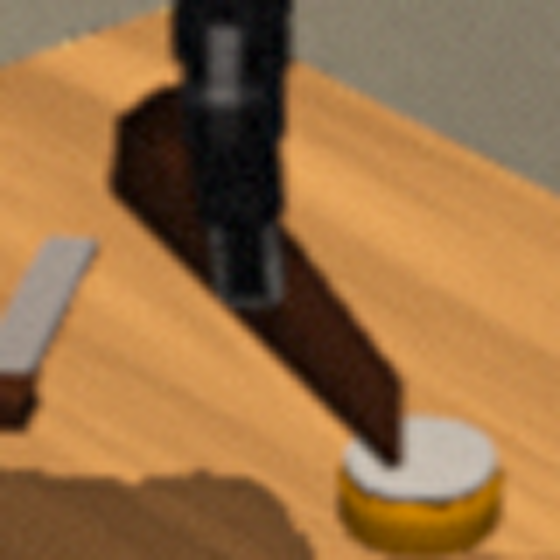

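View pics/s3.png

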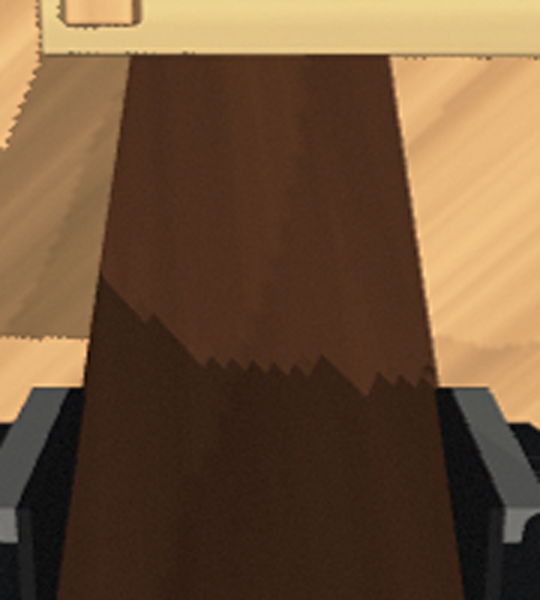

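```bash
python3 - <<'E'
from h import *
K,Rw,oc=cam("side")
u=np.array([.670,.742,0]);v=np.array([-.742,.670,0]);o=np.array([566.5,54.5,0])
def hit(px,up):
    d=Rw@np.array([(px[0]-K[0,2])/K[0,0],(px[1]-K[1,2])/K[0,0],1]); t=(up-(oc-o)@u)/(d@u); P=oc+t*d; return np.array([(P-o)@v,P[2]])
for up in (27,):
    a=hit((221,136.9),up);b=hit((261.4,176.4),up);c=hit((205+400/7,110+385/7),up);e=hit((205+117/7,110+122/7),up)
    print(a,b,c,e,np.degrees(np.arctan2(a[1]-b[1],a[0]-b[0])),np.linalg.norm(a-b))
E
```

```text
[155.63685901 278.28100298] [ 60.14485083 169.47517098] [ 58.53645031 202.5118479 ] [152.94025506 302.94615598] 48.72861876553141 144.76682183898404
```

```bash
python3 ps.py -167 -108 -57;  python3 ps.py -167 -108 0
```

```text
11.55 [-0.5  0.  -1.8] [517.9 167.  228.6] [[0.739, -0.67, 0.068], [-0.672, -0.74, 0.006], [0.047, -0.05, -0.998]] [ 0.63  0.22 -0.26  0.04 -1.04  0.18] 48.246907143292944
p 50.9 111.4
tool shift [105.8 169.4  53.6]
11.55 [-0.5  0.  -1.8] [517.9 167.  228.6] [[0.739, -0.67, 0.068], [-0.672, -0.74, 0.006], [0.047, -0.05, -0.998]] [ 0.63  0.22 -0.26  0.04 -1.04  0.18] 48.246907143292944
p 50.9 111.4
tool shift [108.5 166.6  -3.3]
```

Emit:
send_rows --pt "0.01 0.015 -0.001" --pt "0.02 0.03 -0.001" --pt "0.03 0.045 -0.001" --pt "0.04 0.06 -0.002" --pt "0.05 0.075 -0.002" --pt "0.06 0.09 -0.002" --pt "0.07 0.105 -0.002" --pt "0.08 0.12 -0.003" --pt "0.09 0.138 -0.003" --pt "0.1 0.152 -0.003" --pt "0.108 0.166 0.02" --pt "0.106 0.168 0.053" --yaw '[-8, -16, -24.5, -33, -41, -49.5, -58, -66, -74.5, -83, -90.2, -90.2]' --fingers '[118, 118, 118, 118, 118, 118, 118, 118, 118, 118, 118, 118]'

```text
clock: 12.75
position: [488.0, -29.8, 172.6]
ee_rot: [0.913, 0.406, 0.034, 0.012]
contact_force: [0.4, 2.2, 8.1]
gripper_width: 48.4
```

```bash
python3 ps.py; python3 -c "
from h import *
snap('wrist','t_wrist');snap('scene','t_scene')
im=cv2.imread('pics/t_scene.png');cv2.imwrite('pics/t2.png',cv2.resize(im[110:250,200:360],None,fx=4,fy=4,interpolation=2))"
```

```text
12.75 [0.4 2.2 8.1] [488.  -29.8 172.6] [[0.668, 0.741, 0.072], [0.742, -0.67, 0.006], [0.053, 0.049, -0.997]] [ 0.28  0.17 -0.46  0.02 -0.87  2.12] 48.433598931365964
p -115.1 1.8
```

View pics/t_wrist.png

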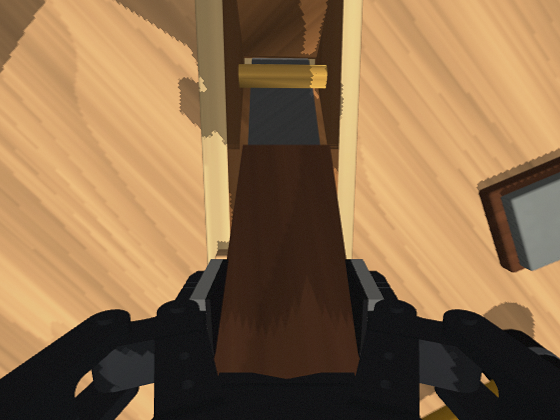

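View pics/t2.png

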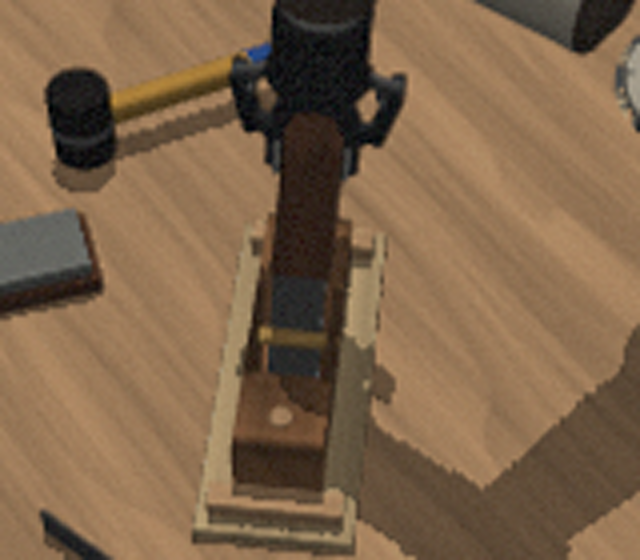

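```bash
python3 ps.py; python3 - <<'E'
from h import *
st=read_state();c=cam("wrist",st);im=cv2.imread("pics/t_wrist.png")
cv2.imwrite("pics/t3.png",cv2.resize(im[30:170,190:380],None,fx=4.2,fy=4.2,interpolation=2)[:600,:800])
u=np.array([.670,.742]);v=np.array([-.742,.670]);o=np.array([566.5,54.5])
def f(px,z):
    P=px2(c,px,z)[:,:2]-o; return np.c_[P@u,P@v].round(1).tolist()
print("tip",f([[243,146],[330,146]],110)); print("pin",f([[239,76],[327,76]],78),f([[239,76],[327,76]],70)); print("irontop?")
E
```

```text
12.85 [ 1.4  1.1 -0.1] [486.3 -28.9 169.3] [[0.67, 0.74, 0.064], [0.741, -0.671, 0.006], [0.047, 0.044, -0.998]] [ 0.28  0.18 -0.46  0.02 -0.87  2.11] 48.38211729774748
p -115.6 3.6
tip [[-62.8, 24.9], [-63.0, -23.9]]
pin [[-21.2, 28.6], [-21.0, -26.2]] [[-20.0, 29.2], [-19.8, -27.5]]
irontop?
```

View pics/t3.png

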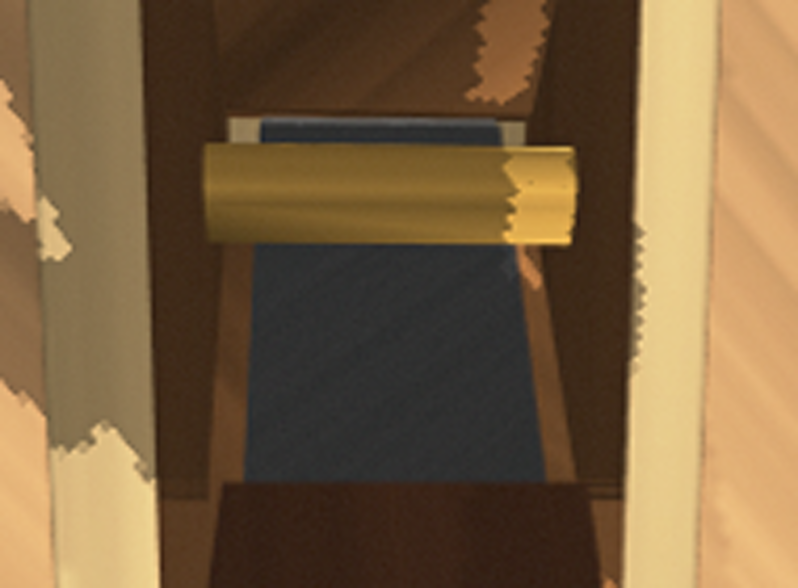

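```bash
python3 - <<'E'
from h import *
im=cv2.imread("pics/t_scene.png");cv2.imwrite("pics/t4.png",cv2.resize(im[160:215,250:305],None,fx=10,fy=10,interpolation=2))
E
```

```text
(no output)
```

View pics/t4.png

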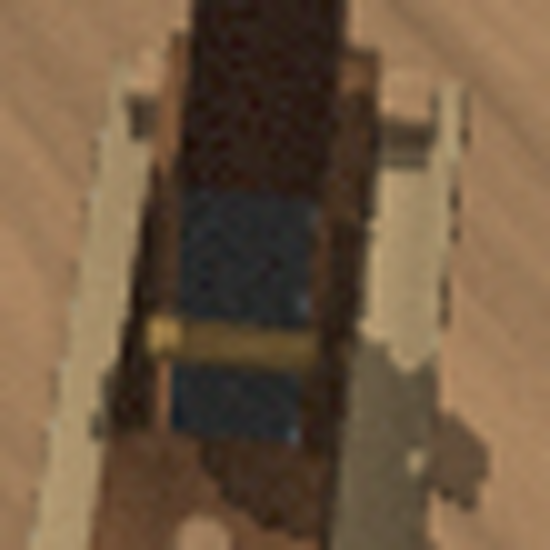

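```bash
python3 - <<'E'
from h import *
st=read_state();cw=cam("wrist",st);cs=cam("scene")
u=np.array([.670,.742,0]);v=np.array([-.742,.670,0]);o=np.array([566.5,54.5,0])
def ray(c,px):
    K,Rw,oc=c; d=Rw@np.array([(px[0]-K[0,2])/K[0,0],(px[1]-K[1,2])/K[0,0],1]); a=oc-o
    return np.array([a@u,a[2]]),np.array([d@u,d[2]])
def X(pw,psc):
    a,d=ray(cw,pw);b,e=ray(cs,psc); t=np.linalg.solve(np.c_[d,-e],b-a); return (a+t[0]*d).round(1)
print("tip",X((286.5,146),(275.5,178.8)),X((286.5,146),(275.5,178.3)))
# pin far edge top/near edge: wrist rows 64.. 88 ; scene rows 320..365
print("pin c",X((283,76),(274,194.2)))
print("pin rearedge",X((283,87.7),(274,192)),"front",X((283,64.5),(274,196.5)))
print("TCP", (st['position']-o)@u, st['position'][2])
E
```

```text
tip [-63.3  97.5] [-63.2 100.3]
pin c [-19.9  69.9]
pin rearedge [-27.3  72.1] front [-12.4  67.2]
TCP -115.62567622098133 169.2762336791137
```

```bash
python3 ps.py 24.8 0.6 -24.9
```

```text
12.85 [ 1.4  1.1 -0.1] [486.3 -28.9 169.3] [[0.67, 0.74, 0.064], [0.741, -0.671, 0.006], [0.047, 0.044, -0.998]] [ 0.28  0.18 -0.46  0.02 -0.87  2.11] 48.38211729774748
p -115.6 3.6
tool shift [23.6 -1.8 26. ]
```

Emit:
send_rows --pt "0.004 -0.001 0.001" --pt "0.011 -0.002 0.01" --pt "0.018 -0.002 0.018" --pt "0.0236 -0.002 0.026" --pt "0.0236 -0.002 0.026" --yaw '[0, 0, 0, 0, 0]' --fingers '[118, 118, 118, 118, 118]'

```text
clock: 13.35
position: [502.1, -9.3, 143.0]
ee_rot: [0.914, 0.406, 0.029, 0.01]
contact_force: [-0.1, -0.3, -0.8]
gripper_width: 48.6
```

```bash
python3 -c "
from h import *
im,c=snap('wrist','u_wrist');cv2.imwrite('pics/u3.png',cv2.resize(im[30:190,190:380],None,fx=3.5,fy=3.5,interpolation=2)[:600,:800])"; python3 ps.py; python3 look.py u 160 60
```

```text
13.4 [-0.3  0.3 -0.1] [502.1  -9.5 143.6] [[0.669, 0.74, 0.063], [0.742, -0.671, 0.005], [0.046, 0.043, -0.998]] [ 0.31  0.24 -0.46  0.02 -0.81  2.08] 48.4436840786244
p -90.7 4.9
48.474770188706195 13.45
```

View pics/u3.png

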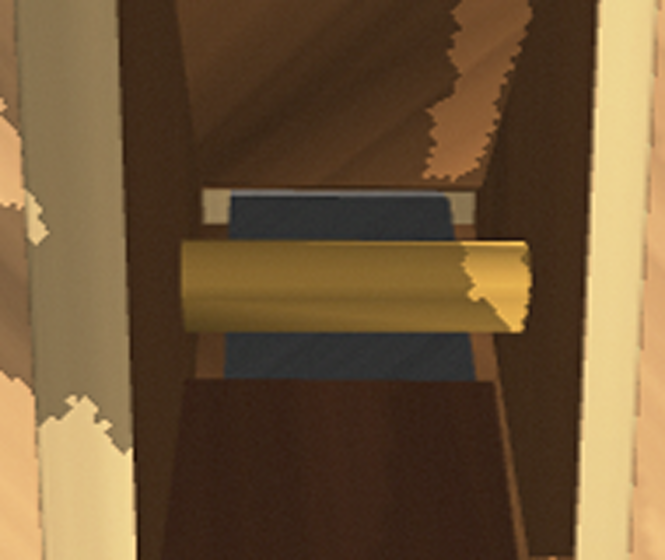

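View pics/uc.png

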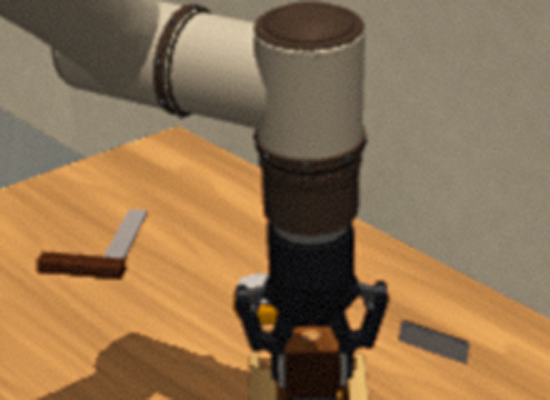

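```bash
python3 ps.py 17.4 -2.5 -20.7
```

```text
13.45 [ 0.2 -0.2 -0.3] [502.2  -9.7 144. ] [[0.669, 0.74, 0.063], [0.741, -0.671, 0.005], [0.046, 0.043, -0.998]] [ 0.31  0.23 -0.46  0.02 -0.81  2.08] 48.474770188706195
p -90.7 4.7
tool shift [16.4  1.6 21.6]
```

Emit:
send_rows --pt "0 0.0025 0" --pt "0.004 0.0023 0.006" --pt "0.009 0.002 0.012" --pt "0.013 0.0018 0.017" --pt "0.0164 0.0016 0.0216" --pt "0.0164 0.0016 0.0216" --yaw '[0, 0, 0, 0, 0, 0]' --fingers '[118, 118, 118, 118, 118, 118]'

```text
clock: 14.05
position: [516.2, 2.0, 122.6]
ee_rot: [0.914, 0.406, 0.03, 0.01]
contact_force: [2.4, 0.0, -3.6]
gripper_width: 48.7
```

```bash
python3 -c "
from h import *
im,c=snap('wrist','v_wrist');cv2.imwrite('pics/v3.png',cv2.resize(im[30:230,190:380],None,fx=3,fy=3,interpolation=2)[:600,:800])"; python3 ps.py
```

```text
14.1 [ 2.4  1.3 -2.8] [516.1   1.9 122.8] [[0.669, 0.74, 0.063], [0.742, -0.671, 0.006], [0.047, 0.043, -0.998]] [ 0.33  0.28 -0.46  0.02 -0.77  2.06] 48.452104719978465
p -72.8 2.2
```

View pics/v3.png

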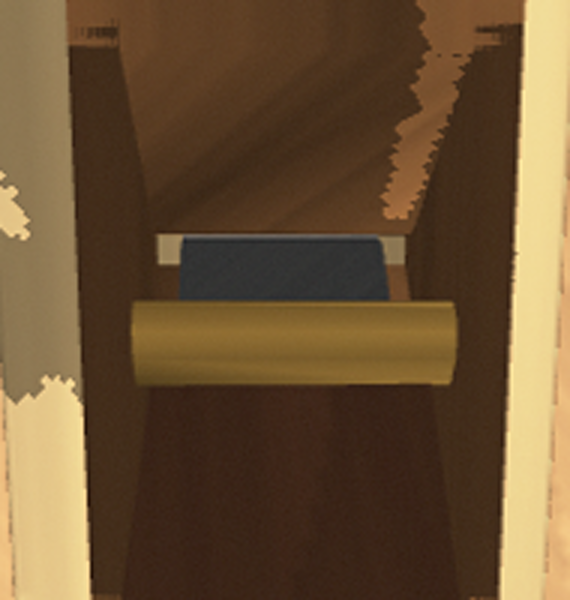

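Emit:
send_rows --pt "0.003 0 0.004" --pt "0.006 0 0.008" --pt "0.009 0 0.012" --pt "0.009 0 0.012" --yaw '[0, 0, 0, 0]' --fingers '[118, 118, 118, 118]'

```text
clock: 14.5
position: [522.7, 8.1, 112.4]
ee_rot: [0.914, 0.405, 0.029, 0.011]
contact_force: [-2.0, -1.6, 8.7]
gripper_width: 48.6
```

```bash
python3 -c "
from h import *
im,c=snap('wrist','w_wrist');cv2.imwrite('pics/w3.png',cv2.resize(im[30:230,190:380],None,fx=3,fy=3,interpolation=2)[:600,:800])"; python3 ps.py
```

```text
14.55 [-1.4 -0.   7.5] [522.7   8.1 112.4] [[0.67, 0.74, 0.062], [0.741, -0.671, 0.004], [0.045, 0.044, -0.998]] [ 0.34  0.31 -0.46  0.02 -0.75  2.05] 48.44125256584772
p -63.7 1.4
```

View pics/w3.png

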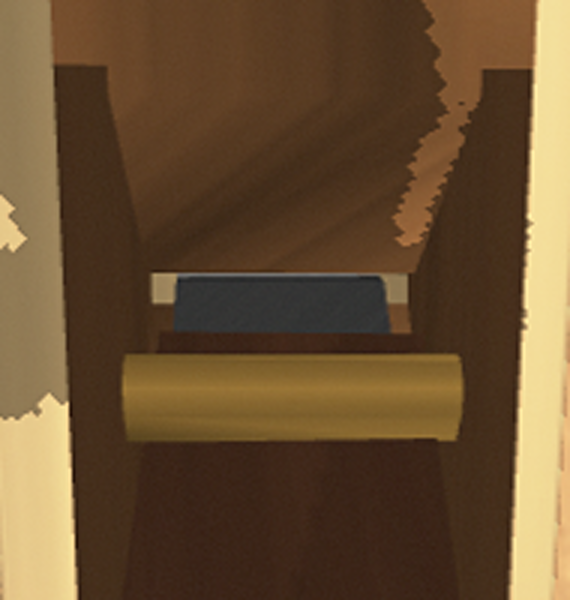

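Emit:
send_rows --pt "0 0 0" --pt "0 0 0" --pt "0 0 0" --pt "0 0 0" --pt "0 0 0" --yaw '[0, 0, 0, 0, 0]' --fingers '[90, 60, 60, 60, 60]'

```text
clock: 15.05
position: [522.7, 8.2, 112.3]
ee_rot: [0.914, 0.405, 0.029, 0.011]
contact_force: [0.6, 0.9, -0.8]
gripper_width: 65.3
```

```bash
python3 -c "
from h import *
im,c=snap('wrist','x_wrist')"; python3 ps.py
```

```text
15.1 [ 0.4 -0.   0.1] [522.7   8.2 112.3] [[0.669, 0.74, 0.062], [0.741, -0.671, 0.004], [0.045, 0.043, -0.998]] [ 0.34  0.31 -0.46  0.02 -0.75  2.05] 65.37172342294018
p -63.7 1.5
```

View pics/x_wrist.png

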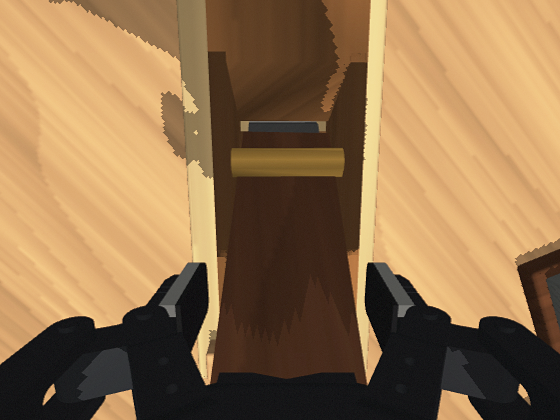

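```bash
cat > tip.py <<'E'
import sys
from h import *
u=np.array([.670,.742,0]);v=np.array([-.742,.670,0]);o=np.array([566.5,54.5,0])
def s_of(px,n,st):
    K,Rw,oc=cam("wrist",st); d=Rw@np.array([(px[0]-K[0,2])/K[0,0],(px[1]-K[1,2])/K[0,0],1]);a=oc-o
    A=np.array([a@u,a[2]-15]);D=np.array([d@u,d[2]])
    nn=np.array([.766,.643]);ss=np.array([-.643,.766]); t=(n-A@nn)/(D@nn); return (A+t*D)@ss, (a+t*d)@v
if __name__=="__main__":
    st=read_state()
    for a in sys.argv[1:]:
        x,y,n=map(float,a.split(",")); print(a,s_of((x,y),n,st))
E
python3 tip.py 286,132,16 286,176,20.5 286,148,27 284,122,8
python3 -c "
import cv2
im=cv2.imread('pics/x_wrist.png');cv2.imwrite('pics/x3.png',cv2.resize(im[100:260,200:380],None,fx=3.5,fy=3.5,interpolation=2))"
```

```text
286,132,16 (np.float64(24.502996331398116), np.float64(-1.584190040846539))
286,176,20.5 (np.float64(63.68380104200345), np.float64(-0.1554310348340598))
286,148,27 (np.float64(50.20267367577158), np.float64(-0.44317072391597306))
284,122,8 (np.float64(5.290978389880451), np.float64(-1.1703818334721339))
```

View pics/x3.png

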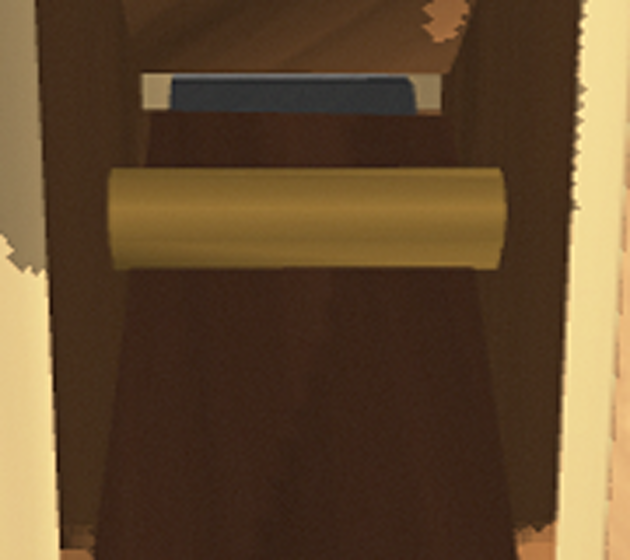

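```bash
cat > wd.py <<'E'
import sys
from h import *
st=read_state();M=R.from_quat(st['ee_rot']).as_matrix()
print(st['clock'],st['position'].round(1),"heading",np.degrees(np.arctan2(M[1,0],M[0,0])).round(1),"tz",M[:,2].round(3),"F",st['contact_force'].round(1),st['gripper_width'])
for a in sys.argv[1:]:
    w=np.array(list(map(float,a.split(",")))); print(w,"tool shift",(M.T@(w-st['position'])).round(1))
E
python3 wd.py 522,8,220 500,-240,230
```

```text
15.1 [522.7   8.2 112.3] heading 47.9 tz [ 0.062  0.004 -0.998] F [ 0.4 -0.   0.1] 65.37172342294018
[522.   8. 220.] tool shift [   4.2    4.3 -107.6]
[ 500. -240.  230.] tool shift [-193.9  154.9 -119.9]
```

Emit:
send_rows --pt "0.001 0.001 -0.02" --pt "0.002 0.002 -0.05" --pt "0.004 0.004 -0.09" --pt "-0.01 0.015 -0.12" --pt "-0.04 0.035 -0.12" --pt "-0.07 0.06 -0.12" --pt "-0.1 0.08 -0.12" --pt "-0.13 0.105 -0.12" --pt "-0.16 0.13 -0.12" --pt "-0.194 0.155 -0.12" --pt "-0.194 0.155 -0.12" --yaw '[0, 0, 0, 8, 16, 24, 32, 40, 48, 56, 59.6]' --fingers '[60, 60, 60, 60, 60, 60, 60, 60, 60, 60, 60]'

```text
clock: 16.2
position: [499.3, -244.0, 229.6]
ee_rot: [0.994, -0.107, 0.03, -0.005]
contact_force: [1.1, -0.7, -0.6]
gripper_width: 65.1
```

```bash
python3 wd.py; python3 -c "
from h import *
im,c=snap('wrist','y_wrist');im,c=snap('side','y_side');cv2.imwrite('pics/y2.png',cv2.resize(im[160:300,220:340],None,fx=4,fy=4,interpolation=2))"
```

```text
16.2 [ 499.3 -244.   229.6] heading -12.3 tz [ 0.061  0.003 -0.998] F [ 1.1 -0.7 -0.6] 65.09991842935632
```

View pics/y_wrist.png

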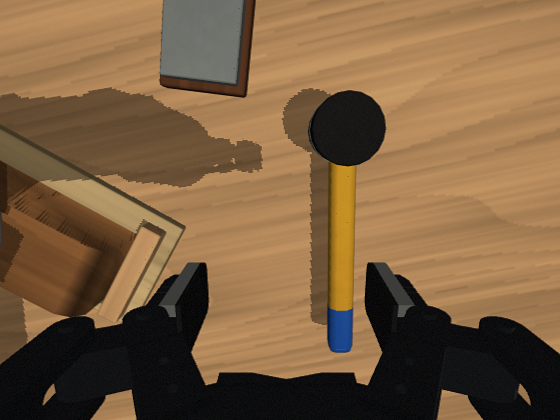

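View pics/y2.png

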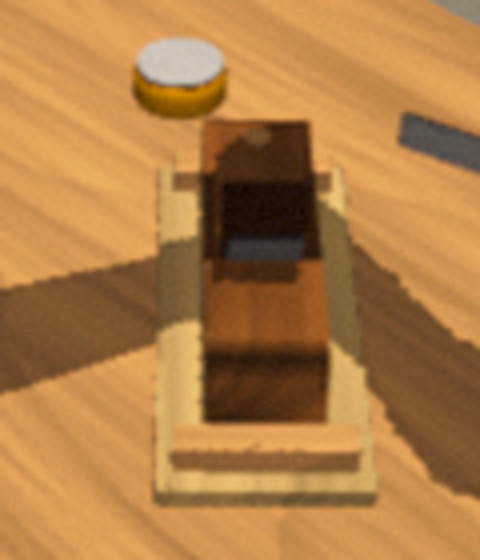

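```bash
python3 - <<'E'
from h import *
import os
st=read_state();c=cam("wrist",st)
h=px2(c,[[348,128]],80)[0];n=px2(c,[[342,170]],53)[0];t=px2(c,[[340,352]],50)[0]
print(h,n,t,np.linalg.norm((h-t)[:2]),np.degrees(np.arctan2((h-t)[1],(h-t)[0])),np.degrees(np.arctan2((n-t)[1],(n-t)[0])))
d=(h-t)[:2];d/=np.linalg.norm(d);g=h[:2]-d*50;print("grip50",g)
print()
E
python3 wd.py
```

```text
[ 554.73107868 -301.48927181   80.        ] [ 519.77028099 -294.13731037   53.        ] [ 340.09077353 -260.76287244   50.        ] 218.46990685347095 -10.74372970665345 -10.522444687037458
grip50 [ 505.60753846 -292.1684459 ]

16.3 [ 499.6 -241.3  229.6] heading -11.9 tz [ 0.062  0.004 -0.998] F [ 0.   0.  -0.5] 64.98467530575293
```

```bash
python3 - <<'E'
from h import *
st=read_state();c=cam("wrist",st);im=get_image("wrist");cv2.imwrite("pics/z_wrist.png",im)
hsv=cv2.cvtColor(im,cv2.COLOR_BGR2HSV)
m=((hsv[...,0]>15)&(hsv[...,0]<30)&(hsv[...,1]>200)).astype(np.uint8); m[:,:300]=0;m[:160]=0
for r in (180,220,260,300): 
    x=np.where(m[r,300:375])[0]+300; print(r,x.min(),x.max())
d=(im.max(2)<45).astype(np.uint8); d[170:]=0
n,l,s,cc=cv2.connectedComponentsWithStats(d); i=[k for k in range(1,n) if s[k,4]>1500]; print(s[i],cc[i])
print(st["position"])
E
python3 wd.py
```

```text
180 332 357
220 331 356
260 331 355
300 330 354
[[ 311   90   78   76 4431]] [[350.87925976 128.03294967]]
[ 499.55136909 -241.30530806  229.63836444]
16.35 [ 499.7 -240.5  229.8] heading -11.7 tz [ 0.062  0.004 -0.998] F [-0.2  0.6  0.1] 65.29509568691056
```

```bash
python3 - <<'E'
from h import *
st={"position":np.array([499.55,-241.3,229.64]),"ee_rot":read_state()["ee_rot"]};c=cam("wrist",st)
P=px2(c,[[351,128]],80)[0];a,b=px2(c,[[344.7,180],[342.2,300]],53)
print(P,a,b,np.degrees(np.arctan2((a-b)[1],(a-b)[0])))
d=(a-b)[:2];d/=np.linalg.norm(d);s=(P[:2]-a[:2])@d;h=a[:2]+d*s;print("head on line",h,"grip48",h-48*d)
E
```

```text
[ 554.43595467 -303.70316963   80.        ] [ 510.63670741 -294.94429902   53.        ] [ 396.7358477  -272.87717216   53.        ] -10.96463199286645
head on line [ 554.4869722  -303.43983942] grip48 [ 507.36322274 -294.31009484]
```

```bash
python3 wd.py 508.5,-294.3,120 508.5,-294.3,22
```

```text
16.35 [ 499.7 -240.5  229.8] heading -11.7 tz [ 0.062  0.004 -0.998] F [-0.2  0.6  0.1] 65.29509568691056
[ 508.5 -294.3  120. ] tool shift [ 12.9  52.7 109.9]
[ 508.5 -294.3   22. ] tool shift [  7.1  54.3 207.7]
```

Emit:
send_rows --pt "0.005 0.02 0.03" --pt "0.01 0.04 0.07" --pt "0.012 0.0527 0.11" --pt "0.012 0.053 0.12" --pt "0.01 0.054 0.155" --pt "0.008 0.0543 0.19" --pt "0.007 0.0543 0.2075" --pt "0.007 0.0543 0.2075" --pt "0.007 0.0543 0.2075" --yaw '[-0.7, -0.7, -0.7, -0.7, -0.7, -0.7, -0.7, -0.7, -0.7]' --fingers '[60, 60, 60, 60, 60, 60, 60, 60, 60]'

```text
clock: 17.25
position: [509.8, -293.8, 23.6]
ee_rot: [0.995, -0.095, 0.031, -0.005]
contact_force: [-0.6, 0.8, -0.2]
gripper_width: 65.6
```

```bash
python3 wd.py; python3 -c "
from h import *
im,c=snap('wrist','aa_wrist')"
```

```text
17.25 [ 509.8 -293.8   23.6] heading -10.9 tz [ 0.064  0.003 -0.998] F [-0.6  0.8 -0.2] 65.5876290445187
```

View pics/aa_wrist.png

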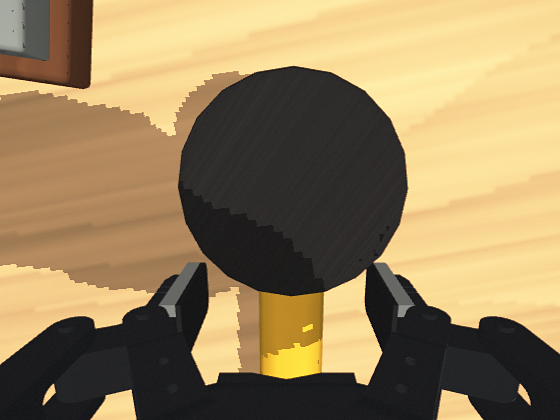

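Emit:
send_rows --pt "0 0 0" --pt "0 0 0" --pt "0 0 0" --pt "0 0 0" --pt "0 0 0" --pt "0 0 -0.02" --pt "0 0 -0.05" --pt "0 0 -0.09" --yaw '[0, 0, 0, 0, 0, 0, 0, 0]' --fingers '[255, 255, 255, 255, 255, 255, 255, 255]'

```text
clock: 18.1
position: [501.6, -293.3, 111.8]
ee_rot: [0.995, -0.095, 0.028, -0.006]
contact_force: [0.6, -0.1, -4.1]
gripper_width: 22.6
```

```bash
python3 wd.py; python3 look.py bb 280 160
```

```text
18.1 [ 501.6 -293.3  111.8] heading -11.0 tz [ 0.057  0.006 -0.998] F [ 0.6 -0.1 -4.1] 22.565080132220245
23.197403039476228 18.15
```

View pics/bbc.png

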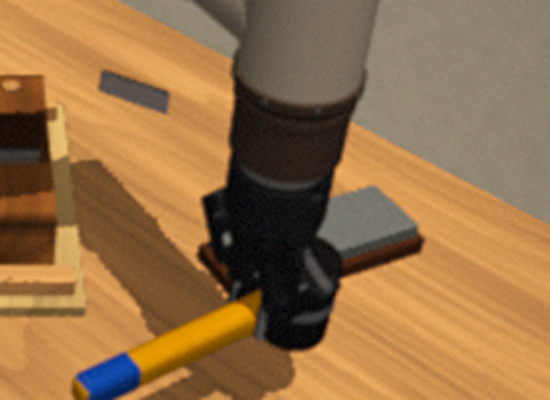

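```bash
python3 wd.py 475,-46,213
```

```text
18.15 [ 506.  -295.5  120.8] heading -10.8 tz [ 0.072 -0.001 -0.997] F [ 3.2 -0.3  2.1] 23.197403039476228
[475. -46. 213.] tool shift [ -70.7 -240.5  -94.3]
```

Emit:
send_rows --pt "0 -0.005 -0.04" --pt "-0.005 -0.025 -0.08" --pt "-0.015 -0.055 -0.094" --pt "-0.025 -0.085 -0.094" --pt "-0.033 -0.115 -0.094" --pt "-0.042 -0.145 -0.094" --pt "-0.05 -0.175 -0.094" --pt "-0.06 -0.205 -0.094" --pt "-0.066 -0.225 -0.094" --pt "-0.07 -0.238 -0.094" --pt "-0.0707 -0.2405 -0.0943" --pt "-0.0707 -0.2405 -0.0943" --yaw '[-3, -9, -16, -23, -30, -37, -44, -50, -55, -58.7, -58.7, -58.7]' --fingers '[255, 255, 255, 255, 255, 255, 255, 255, 255, 255, 255, 255]'

```text
clock: 19.35
position: [474.3, -45.8, 212.2]
ee_rot: [0.913, 0.405, 0.032, 0.014]
contact_force: [0.4, -0.3, -4.8]
gripper_width: 22.9
```

```bash
python3 ps.py; python3 -c "
from h import *
im,c=snap('scene','cc_scene');cv2.imwrite('pics/cc2.png',cv2.resize(im[110:250,190:350],None,fx=4,fy=4,interpolation=2))
im,c=snap('wrist','cc_wrist')
im,c=snap('side','cc_side')"; python3 ps.py
```

```text
19.35 [ 0.4 -0.3 -4.8] [474.3 -45.8 212.2] [[0.669, 0.74, 0.07], [0.742, -0.671, -0.001], [0.046, 0.052, -0.998]] [ 0.26  0.11 -0.43  0.02 -0.97  2.14] 22.949067784955748
p -136.2 1.2
19.5 [-0.2 -0.6 -4.3] [474.8 -46.6 212.6] [[0.67, 0.739, 0.071], [0.741, -0.672, -0.001], [0.047, 0.053, -0.997]] [ 0.26  0.11 -0.43  0.02 -0.97  2.14] 23.065064922239397
p -136.4 0.4
```

View pics/cc2.png

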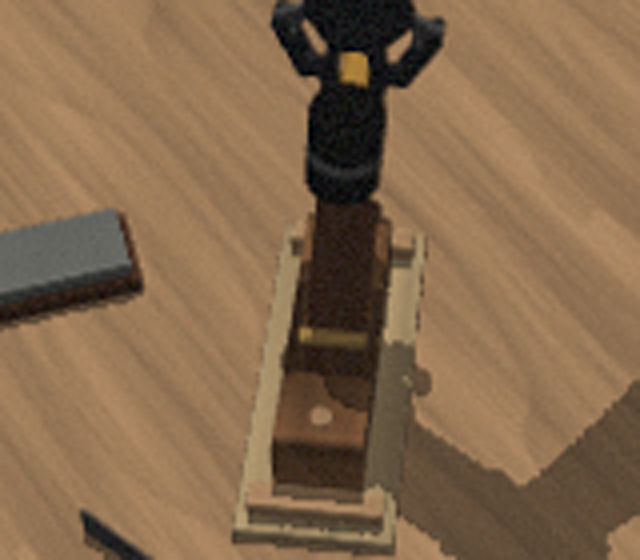

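View pics/cc_wrist.png

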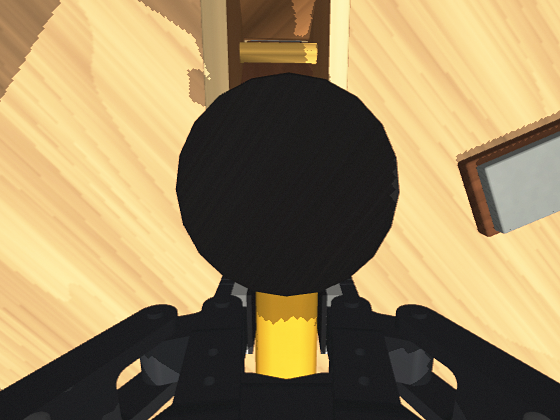

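View pics/cc_side.png

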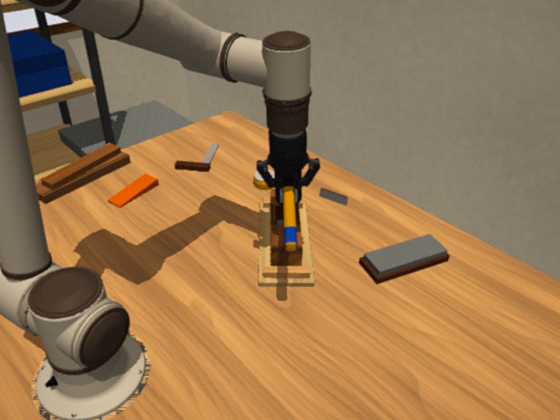

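```bash
python3 ps.py 6.43 0 -7.66
```

```text
19.5 [-0.2 -0.6 -4.3] [474.8 -46.6 212.6] [[0.67, 0.739, 0.071], [0.741, -0.672, -0.001], [0.047, 0.053, -0.997]] [ 0.26  0.11 -0.43  0.02 -0.97  2.14] 23.065064922239397
p -136.4 0.4
tool shift [ 6.1 -0.4  7.9]
```

Emit:
send_rows --pt "0.0049 0 0.0063" --pt "0.0098 -0.001 0.0126" --pt "0.0135 -0.001 0.0174" --pt "0.0171 -0.001 0.022" --pt "0.0207 -0.001 0.0269" --yaw '[0, 0, 0, 0, 0]' --fingers '[255, 255, 255, 255, 255]'

```text
clock: 20.0
position: [490.1, -31.6, 188.5]
ee_rot: [0.913, 0.406, 0.031, 0.016]
contact_force: [-12.6, -6.1, 24.8]
gripper_width: 23.4
```

```bash
python3 ps.py 6.43 0 -7.66
```

```text
20.0 [-12.6  -6.1  24.8] [490.1 -31.6 188.5] [[0.669, 0.74, 0.07], [0.742, -0.67, -0.004], [0.044, 0.055, -0.998]] [ 0.28  0.16 -0.44  0.03 -0.91  2.11] 23.377825338657164
p -115.1 -0.9
tool shift [ 6.1 -0.4  7.9]
```

Emit:
send_rows --pt "-0.008 0 -0.012" --pt "-0.012 0 -0.016" --pt "-0.012 0 -0.016" --yaw '[0, 0, 0]' --fingers '[255, 255, 255]'

```text
clock: 20.3
position: [481.0, -40.4, 204.2]
ee_rot: [0.913, 0.406, 0.032, 0.016]
contact_force: [0.8, -0.0, -4.4]
gripper_width: 22.8
```

```bash
python3 ps.py 6.43 0 -7.66;python3 -c "
from h import *
im,c=snap('wrist','dd_wrist');im,c=snap('scene','dd_scene');cv2.imwrite('pics/dd2.png',cv2.resize(im[110:250,190:350],None,fx=4,fy=4,interpolation=2))"
```

```text
20.3 [ 0.8 -0.  -4.4] [481.  -40.4 204.2] [[0.669, 0.74, 0.071], [0.742, -0.671, -0.004], [0.045, 0.055, -0.997]] [ 0.27  0.13 -0.43  0.03 -0.95  2.12] 22.80966336984167
p -127.7 -0.1
tool shift [ 6.1 -0.4  7.9]
```

View pics/dd_wrist.png

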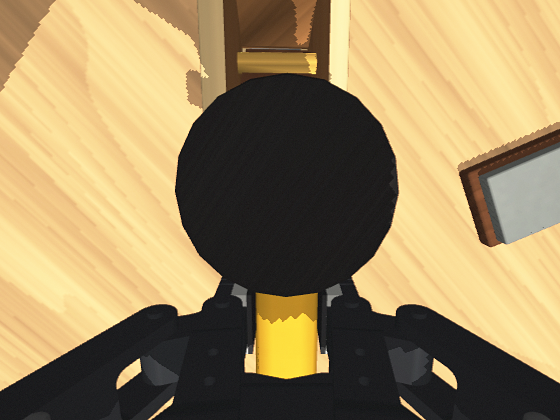

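View pics/dd2.png

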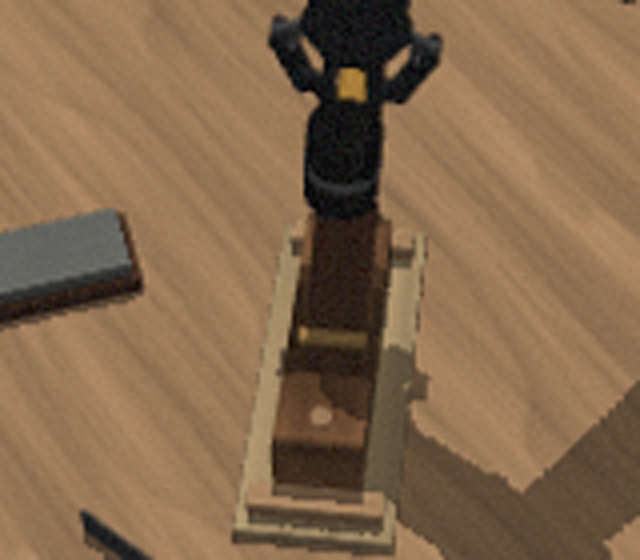

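Emit:
send_rows --pt "0.0037 0 0.0047" --pt "0.0074 -0.001 0.0095" --pt "0.011 -0.001 0.0142" --pt "0.0146 -0.001 0.019" --yaw '[0, 0, 0, 0]' --fingers '[255, 255, 255, 255]'

```text
clock: 20.8
position: [491.5, -30.1, 188.2]
ee_rot: [0.913, 0.407, 0.03, 0.018]
contact_force: [-13.4, -6.1, 31.7]
gripper_width: 23.3
```

```bash
python3 ps.py 6.43 0 -7.66
```

```text
20.8 [-13.4  -6.1  31.7] [491.5 -30.1 188.2] [[0.667, 0.742, 0.069], [0.744, -0.668, -0.009], [0.04, 0.057, -0.998]] [ 0.29  0.16 -0.43  0.04 -0.91  2.1 ] 23.27240164746447
p -113.1 -1.0
tool shift [ 6.1 -0.4  7.9]
```

Emit:
send_rows --pt "-0.008 0 -0.012" --pt "-0.012 0 -0.016" --pt "-0.012 0 -0.016" --yaw '[0, 0, 0]' --fingers '[255, 255, 255]'

```text
clock: 21.1
position: [482.4, -38.9, 203.7]
ee_rot: [0.913, 0.407, 0.03, 0.018]
contact_force: [0.1, 0.6, -4.8]
gripper_width: 23.3
```

```bash
python3 ps.py 6.43 0 -7.66
```

```text
21.1 [ 0.1  0.6 -4.8] [482.4 -38.9 203.7] [[0.667, 0.742, 0.07], [0.744, -0.668, -0.008], [0.041, 0.057, -0.998]] [ 0.27  0.13 -0.43  0.03 -0.94  2.12] 23.28589935076463
p -125.6 -0.1
tool shift [ 6.1 -0.4  7.9]
```

Emit:
send_rows --pt "0.0037 0 0.0047" --pt "0.0074 -0.001 0.0095" --pt "0.011 -0.001 0.0142" --pt "0.0142 -0.001 0.0185" --pt "0.002 0 0.002" --pt "0.0 0 -0.002" --pt "0.0 0 -0.002" --yaw '[0, 0, 0, 0, 0, 0, 0]' --fingers '[255, 255, 255, 255, 255, 255, 255]'

```text
clock: 21.8
position: [482.5, -38.7, 205.7]
ee_rot: [0.913, 0.407, 0.031, 0.018]
contact_force: [-0.2, -0.0, -3.8]
gripper_width: 23.4
```

```bash
python3 ps.py 6.43 0 -7.66
```

```text
21.8 [-0.2 -0.  -3.8] [482.5 -38.7 205.7] [[0.667, 0.741, 0.071], [0.744, -0.669, -0.008], [0.042, 0.058, -0.997]] [ 0.27  0.13 -0.43  0.03 -0.95  2.12] 23.37262331028566
p -125.4 -0.1
tool shift [ 6.1 -0.4  7.9]
```

```bash
python3 ps.py -55 0 40
```

```text
21.8 [-0.2 -0.  -3.8] [482.5 -38.7 205.7] [[0.667, 0.741, 0.071], [0.744, -0.669, -0.008], [0.042, 0.058, -0.997]] [ 0.27  0.13 -0.43  0.03 -0.95  2.12] 23.37262331028566
p -125.4 -0.1
tool shift [-53.3   2.3 -42.2]
```

Emit:
send_rows --pt "-0.02 0.001 -0.025" --pt "-0.04 0.002 -0.042" --pt "-0.053 0.002 -0.042" --pt "-0.053 0.002 -0.042" --pt "-0.053 0.002 -0.042" --yaw '[0, 0, 0, 0, 0]' --fingers '[255, 255, 255, 255, 255]'

```text
clock: 22.3
position: [445.3, -79.0, 244.1]
ee_rot: [0.913, 0.406, 0.03, 0.017]
contact_force: [0.5, 0.1, -4.2]
gripper_width: 23.2
```

```bash
python3 ps.py; python3 -c "
from h import *
im,c=snap('wrist','ee_wrist');cv2.imwrite('pics/ee2.png',cv2.resize(im[0:170,190:400],None,fx=3.5,fy=3.5,interpolation=2))
im,c=snap('scene','ee_scene');cv2.imwrite('pics/ee3.png',cv2.resize(im[150:250,235:315],None,fx=6,fy=6,interpolation=2))"; python3 ps.py
```

```text
22.3 [ 0.5  0.1 -4.2] [445.3 -79.  244.1] [[0.668, 0.741, 0.069], [0.743, -0.669, -0.007], [0.041, 0.056, -0.998]] [ 0.2   0.04 -0.42  0.02 -1.04  2.2 ] 23.20954620902438
p -180.3 0.5
22.4 [-1.   0.3 -3.9] [445.7 -78.8 244.4] [[0.667, 0.742, 0.069], [0.744, -0.668, -0.008], [0.041, 0.057, -0.998]] [ 0.2   0.04 -0.42  0.02 -1.04  2.2 ] 22.795379843672688
p -179.8 0.3
```

View pics/ee2.png

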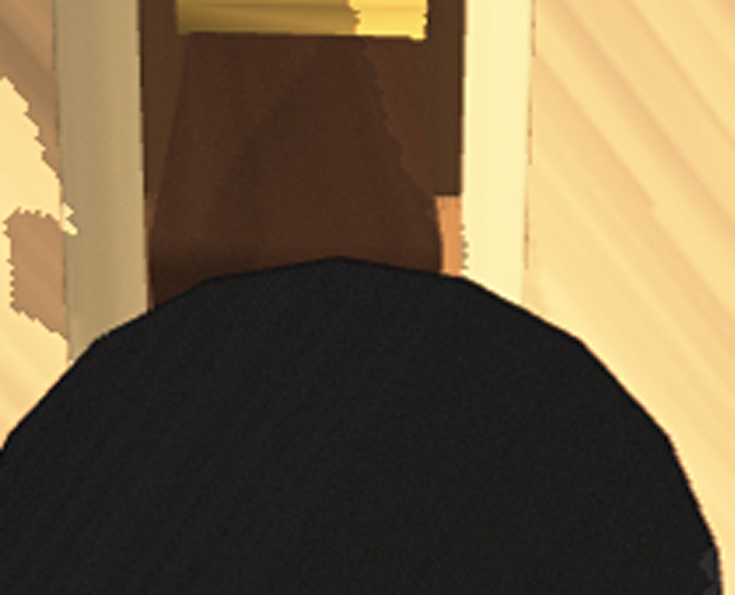

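View pics/ee3.png

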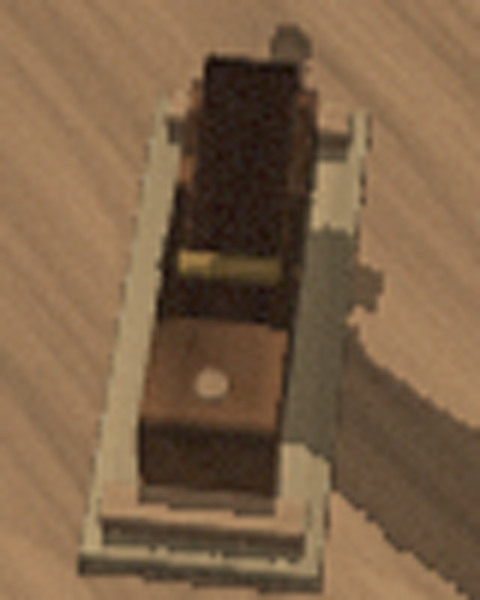

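```bash
python3 ps.py 130 -110 10
```

```text
22.4 [-1.   0.3 -3.9] [445.7 -78.8 244.4] [[0.667, 0.742, 0.069], [0.744, -0.668, -0.008], [0.041, 0.057, -0.998]] [ 0.2   0.04 -0.42  0.02 -1.04  2.2 ] 22.795379843672688
p -179.8 0.3
tool shift [129.9 110.5   1.5]
```

Emit:
send_rows --pt "0.02 0.02 0" --pt "0.05 0.045 0" --pt "0.08 0.07 0.001" --pt "0.11 0.095 0.001" --pt "0.13 0.11 0.0015" --pt "0.13 0.11 0.0015" --pt "0.13 0.11 0.0015" --yaw '[0, 0, 0, 0, 0, 0, 0]' --fingers '[255, 255, 255, 255, 255, 255, 255]'

```text
clock: 23.1
position: [614.2, -55.1, 252.2]
ee_rot: [0.913, 0.407, 0.028, 0.017]
contact_force: [0.4, -0.5, -3.7]
gripper_width: 23.1
```

```bash
python3 ps.py; python3 -c "
from h import *
im,c=snap('wrist','ff_wrist')"; python3 ps.py
```

```text
23.1 [ 0.4 -0.5 -3.7] [614.2 -55.1 252.2] [[0.667, 0.742, 0.066], [0.744, -0.668, -0.008], [0.038, 0.054, -0.998]] [ 0.18  0.32 -0.04  0.02 -1.14  2.22] 23.13163609586469
p -49.4 -108.8
23.15 [-0.2 -0.1 -3.4] [613.6 -55.3 252.9] [[0.667, 0.742, 0.066], [0.744, -0.668, -0.008], [0.039, 0.055, -0.998]] [ 0.18  0.32 -0.04  0.02 -1.14  2.22] 22.691875151970034
p -49.9 -108.6
```

View pics/ff_wrist.png

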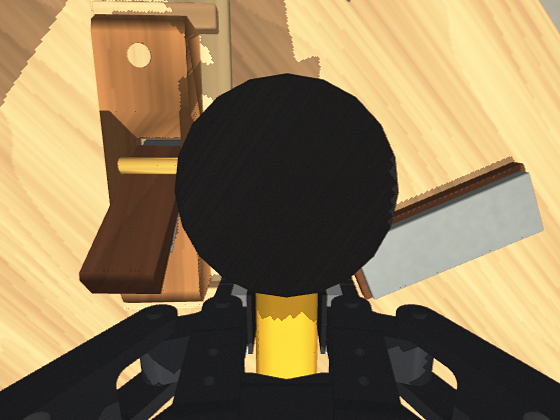

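```bash
python3 - <<'E'
import cv2
im=cv2.imread('pics/ff_wrist.png');cv2.imwrite('pics/ff2.png',cv2.resize(im[125:185,95:185],None,fx=8,fy=8,interpolation=2));cv2.imwrite('pics/ff3.png',cv2.resize(im[180:305,70:210],None,fx=4.5,fy=4.5,interpolation=2))
E
```

```text
(no output)
```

View pics/ff2.png

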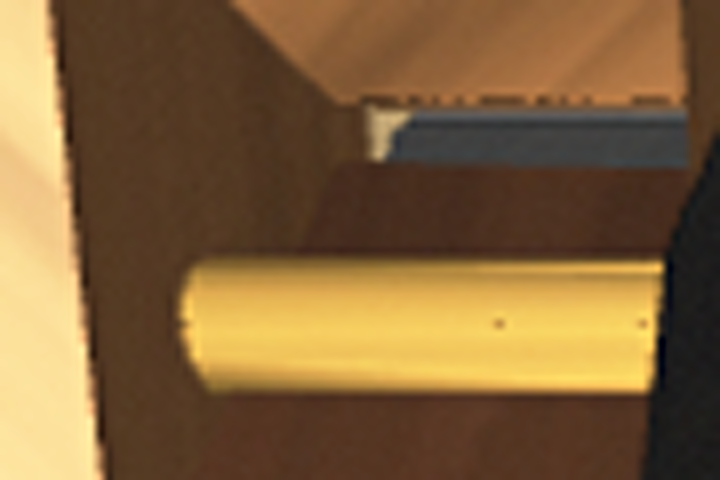

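View pics/ff3.png

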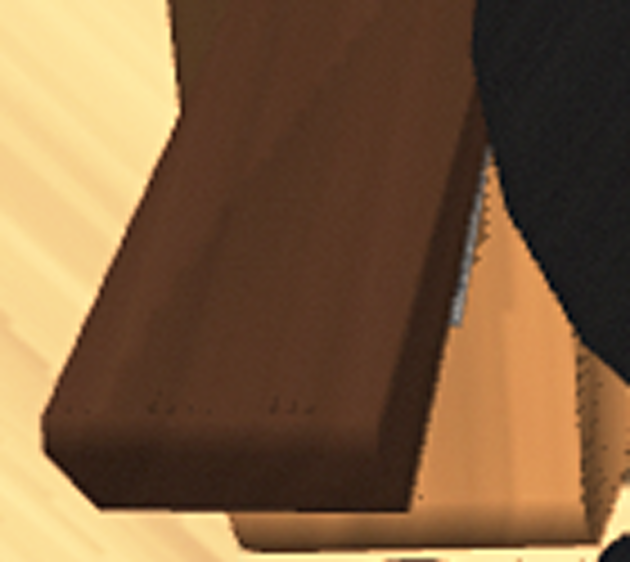

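```bash
python3 tip.py 157.5,145.2,16 151,174,20.5 160,139,8 126.7,293.3,8 171.1,252,8
python3 - <<'E'
from tip import *
st={"position":np.array([522.7,8.2,112.3]),"ee_rot":np.array([0.914,0.405,0.029,0.011])};st["ee_rot"]/=np.linalg.norm(st["ee_rot"])
for px,n in (((286,132),16),((286,176.3),20.5),((284,121.5),8)): print(s_of(px,n,st))
E
```

```text
157.5,145.2,16 (np.float64(23.304750773379613), np.float64(2.958388779685517))
151,174,20.5 (np.float64(65.12541138339044), np.float64(0.25784870184952724))
160,139,8 (np.float64(5.3762929594214635), np.float64(5.546944610185572))
126.7,293.3,8 (np.float64(171.43006413547818), np.float64(1.4365856408067974))
171.1,252,8 (np.float64(137.22698476521273), np.float64(-25.109578113428157))
(np.float64(24.507496292590517), np.float64(-1.6678197744168095))
(np.float64(63.86418259836451), np.float64(-0.20454879313897323))
(np.float64(4.822004379770761), np.float64(-1.277871997038072))
```

```bash
python3 wd.py 508.5,-290,150 508.5,-290,60
```

```text
23.15 [613.6 -55.3 252.9] heading 48.1 tz [ 0.066 -0.008 -0.998] F [-0.2 -0.1 -3.4] 22.691875151970034
[ 508.5 -290.   150. ] tool shift [-248.7   73.2   97.5]
[ 508.5 -290.    60. ] tool shift [-252.2   68.3  187.3]
```

Emit:
send_rows --pt "-0.025 0.007 0" --pt "-0.055 0.016 0" --pt "-0.085 0.025 0.0" --pt "-0.115 0.034 0.01" --pt "-0.145 0.043 0.03" --pt "-0.175 0.052 0.05" --pt "-0.205 0.06 0.07" --pt "-0.23 0.068 0.09" --pt "-0.249 0.073 0.0975" --pt "-0.249 0.073 0.0975" --pt "-0.249 0.073 0.0975" --yaw '[6, 13, 20, 27, 34, 41, 48, 54, 59, 59, 59]' --fingers '[255, 255, 255, 255, 255, 255, 255, 255, 255, 255, 255]'

```text
clock: 24.25
position: [507.6, -290.2, 150.4]
ee_rot: [0.995, -0.095, 0.034, 0.001]
contact_force: [0.0, 0.0, -3.7]
gripper_width: 22.9
```

```bash
python3 look.py gg 280 150; python3 wd.py 508.5,-290,45 508.5,-290,30
```

```text
22.75441949096894 24.3
24.3 [ 508.3 -289.9  150.8] heading -10.9 tz [ 0.068 -0.008 -0.998] F [ 0.4 -0.3 -4.1] 22.75441949096894
[ 508.5 -290.    45. ] tool shift [ -7.    0.5 105.6]
[ 508.5 -290.    30. ] tool shift [ -8.    0.6 120.6]
```

View pics/ggc.png

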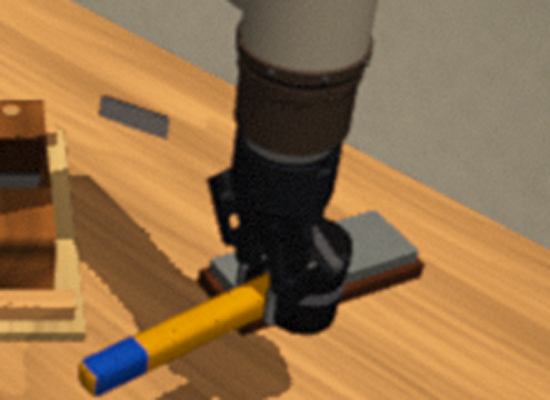

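Emit:
send_rows --pt "-0.002 0 0.035" --pt "-0.005 0 0.075" --pt "-0.007 0.0005 0.105" --pt "-0.008 0.0006 0.115" --pt "-0.008 0.0006 0.122" --pt "-0.008 0.0006 0.127" --pt "-0.008 0.0006 0.129" --yaw '[0, 0, 0, 0, 0, 0, 0]' --fingers '[255, 255, 255, 255, 255, 255, 255]'

```text
clock: 25.0
position: [510.5, -290.1, 25.4]
ee_rot: [0.995, -0.094, 0.036, 0.002]
contact_force: [-8.1, 7.1, 20.0]
gripper_width: 23.1
```

```bash
python3 wd.py
```

```text
25.0 [ 510.5 -290.1   25.4] heading -10.8 tz [ 0.07  -0.01  -0.997] F [-8.1  7.1 20. ] 23.13928682018198
```

Mallet is on the bench; release slowly and lift straight up.

Emit:
send_rows --pt "0 0 -0.001" --pt "0 0 -0.001" --pt "0 0 -0.001" --pt "0 0 -0.001" --pt "0 0 -0.001" --pt "0 0 -0.02" --pt "0 0 -0.06" --pt "0 0 -0.11" --pt "0 0 -0.16" --pt "0 0 -0.2" --pt "0 0 -0.2" --yaw '[0, 0, 0, 0, 0, 0, 0, 0, 0, 0, 0]' --fingers '[200, 150, 80, 60, 60, 60, 60, 60, 60, 60, 60]'

```text
clock: 26.1
position: [499.5, -289.7, 232.4]
ee_rot: [0.995, -0.093, 0.042, 0.004]
contact_force: [0.7, 0.5, 0.0]
gripper_width: 64.9
```

```bash
python3 look.py hh 280 150; python3 look.py hi 180 140; python3 wd.py 550,-60,260
```

```text
65.41890004098566 26.15
65.29467366555906 26.2
26.2 [ 496.7 -288.2  225.9] heading -10.8 tz [ 0.073 -0.01  -0.997] F [ 0.3  0.1 -1.3] 65.29467366555906
[550. -60. 260.] tool shift [  12.2 -234.2  -32.4]
```

View pics/hhc.png

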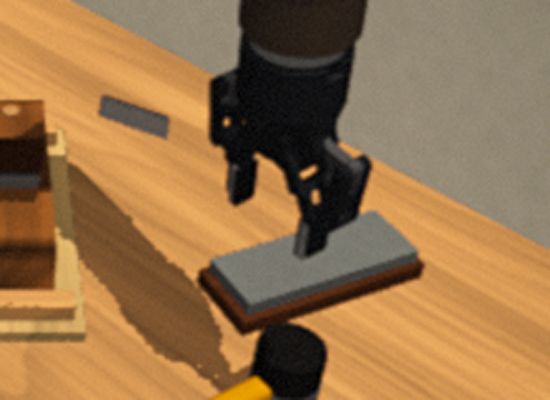

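```bash
python3 wd.py 526.3,10,215
```

```text
26.2 [ 496.7 -288.2  225.9] heading -10.8 tz [ 0.073 -0.01  -0.997] F [ 0.3  0.1 -1.3] 65.29467366555906
[526.3  10.  215. ] tool shift [ -27.4 -298.4   10.1]
```

Emit:
send_rows --pt "0 -0.03 -0.01" --pt "-0.003 -0.07 -0.01" --pt "-0.006 -0.11 -0.01" --pt "-0.009 -0.145 -0.01" --pt "-0.013 -0.18 -0.01" --pt "-0.016 -0.21 -0.01" --pt "-0.02 -0.24 0" --pt "-0.024 -0.27 0.005" --pt "-0.027 -0.298 0.01" --pt "-0.027 -0.298 0.01" --pt "-0.027 -0.298 0.01" --pt "-0.027 -0.298 0.01" --yaw '[-7, -14, -21, -28, -35, -42, -49, -54, -58.7, -58.7, -58.7, -58.7]' --fingers '[60, 60, 60, 60, 60, 60, 60, 60, 60, 60, 60, 60]'

```text
clock: 27.4
position: [526.2, 8.9, 214.3]
ee_rot: [0.913, 0.405, 0.03, 0.019]
contact_force: [0.6, 0.5, 0.4]
gripper_width: 65.2
```

```bash
python3 -c "
from h import *
im,c=snap('wrist','ii_wrist');cv2.imwrite('pics/ii2.png',cv2.resize(im[60:200,200:380],None,fx=4,fy=4,interpolation=2))
im,c=snap('scene','ii_scene')"; python3 ps.py
```

```text
27.5 [ 0.8 -0.6 -0. ] [526.4   8.6 214.8] [[0.67, 0.739, 0.072], [0.741, -0.671, -0.01], [0.041, 0.061, -0.997]] [ 0.34  0.19 -0.32  0.04 -0.99  2.04] 65.24310088283873
p -60.9 -1.0
```

View pics/ii_wrist.png

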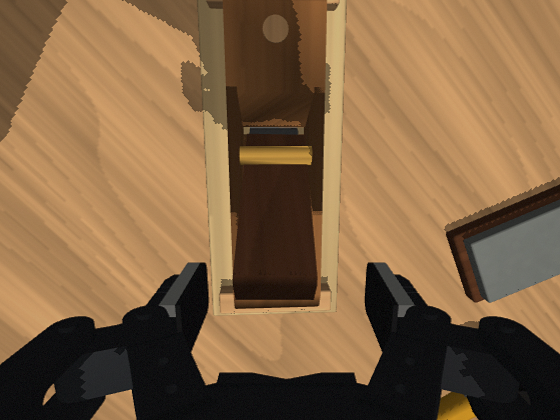

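View pics/ii_scene.png

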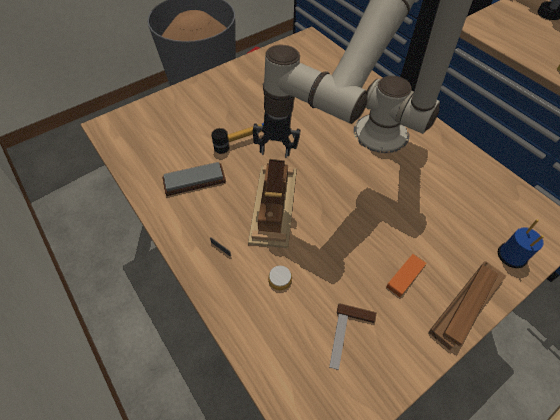

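View pics/ii2.png

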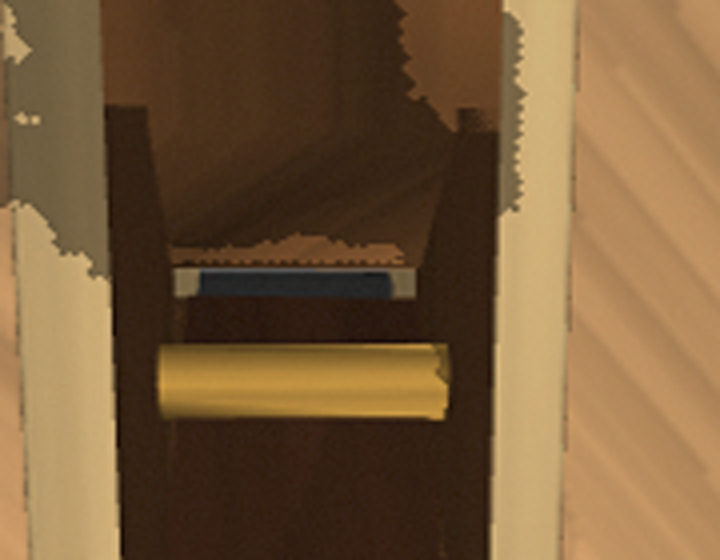

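```bash
python3 tip.py 275,135.5,16 275,165,20.5 273,128,8 276,307,8 276,298,33
```

```text
275,135.5,16 (np.float64(24.9182217555625), np.float64(-1.8666437422350988))
275,165,20.5 (np.float64(64.81346247365893), np.float64(-0.6693343348217974))
273,128,8 (np.float64(5.306381717966194), np.float64(-0.7031875170943205))
276,307,8 (np.float64(175.95254910691185), np.float64(1.7657985958543003))
276,298,33 (np.float64(181.1096421950985), np.float64(2.256117631006683))
```

```bash
python3 -c "
from h import *
snap('side','jj_side')
st=read_state();print(st['clock'],st['contact_force'])"
```

```text
27.55 [-0.1685878  -1.05799874 -0.60705635]
```

View pics/jj_side.png

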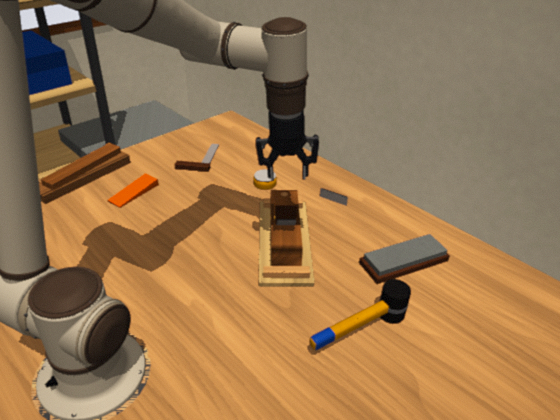

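```bash
python3 -c "
from bench import *
print(job_done())"
```

```text
the job is handed in; nothing more can be done
None
```

The wedge is fitted, tapped and released, and the mallet is back on the bench. I handed the job in at about 27.6 s. I could not measure directly whether the wedge is jammed by over 20 N.

**How it went**
- **First grip:** I loosened the grip to let the wedge pivot, and it dropped flat on the bench from about 70 mm. I picked it up again without trouble.
- **Tilting:** The gripper can only point straight down. I tilted the wedge in the jaws to about 48° by pressing it on the plane's top edge, then pushing its tip against the plane's side.
- **Inserting:** I slid it under the pin and let go, and it slid down and lay loose.
- **Tapping:** I tapped it three times with the mallet along its length. The first tap peaked near 32 N and the second near 38 N. I did not read the force of the third.
- **Putting down:** I stood the mallet back where it started and lifted the gripper clear.

**Last checks**
- **Mallet and bystanders:** The mallet stands on its face, clear of the plane. The oilstone, tin, square and look-alikes look unmoved in the pictures.
- **Gripper:** It was clear of everything, with the force reading near zero.
- **Iron:** The pictures show no visible shift at its lower edge. I did not measure its top end separately.
- **Wedge tip:** The wrist camera shows it about 1 to 2.5 mm deeper than when loose, roughly 5 mm short of the nominal seat and inside the 12 mm limit. Known features (pin, iron edge) read 3 to 7 mm too high in that view. I allowed for that, so the tip figure is good to only a few millimetres. Two readings of the thick end taken after tapping also differed by about 4.5 mm.
- **Jam force:** I judged it from the tap forces and the wedge's movement alone.

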